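Fit the coil plate from behind the antennas to the turntable

TASK

Fit the square coil plate, which lies in the kit tray behind the loop antenna and the ferrite-rod antenna, to the turntable. First lift both antennas out of the way and stand them upright on the black bench mat without shifting the plate, then turn the plate so that its four holes line up with the four studs and lower it over them until it lies flat on the turntable. When the plate is on, stand each antenna back upright in the tray compartment it came from; leave the small things in the tray, on the mat and beside the turntable where they are.

Things in the scene. Friction and masses are not known exactly. Their poses are not given: they have to be found in the camera images.
- loop_antenna: Loop antenna, 134 mm tall, 0.22 kg: upright copper ring in its x-z plane (110 mm outside, 10 mm thick, centre 72 mm up) on a round steel foot (52 mm across, 12 mm thick). Hold it by the black block on top, on the axis: 26 mm along x, 16 mm along y, 110 to 134 mm up. Origin: centre of the foot's underside, z up. Starts in either front compartment of the tray, ring roughly along the tray's x.
- rod_antenna: Ferrite-rod antenna, 128 mm tall, 0.24 kg: level dark rod with two copper windings (130 mm along its x, 21 mm thick, axis 110 mm up) on a 14 mm stem and a round steel foot (52 mm across, 12 mm thick). Hold it by the black block amid the rod: 26 mm along x, 22 mm along y, 96 to 128 mm up. Origin: centre of the foot's underside, z up. Starts in the other front compartment, rod roughly along the tray's x.
- coil_plate: Coil plate, 0.12 kg: white square plate 72 x 72 x 8 mm, four 12 mm through holes at x, y = +-25 mm; hold it by the copper coil in its middle, a cylinder 30 mm across, 8 to 42 mm above the underside. Origin: centre of the underside, z up, x and y along its edges; fits the studs at any quarter turn. Lies in the middle of the tray's back compartment, overhung by the antennas.
- tray: Plywood kit tray, fixed, 176 mm (its x) by 164 mm (its y). Origin: centre of its underside, z up. Floor 6 mm thick; walls 4 mm thick, their top 22 mm above the bench. Two front compartments, 76 x 76 mm inside, centred at x = -46, y = +-40 mm; one back compartment, 88 mm (x) by 156 mm (y), centred at x = +40, y = 0.
- mat: Black rubber bench mat, the side area: 220 mm (its x) by 200 mm (its y), 3 mm thick, fixed. Origin: centre of its underside. A screwdriver lies along its +x edge; the rest is free.
- turntable: Turntable, fixed, its motor holding: white housing 110 x 110 x 40 mm, black stepper motor on its +y side, black disc 104 mm across on top, its flat face 58 mm above the origin. Origin: on the axis at bench level, z up. Four fixed brass studs on the disc at x, y = +-25 mm: 7 mm thick, 18 mm tall, the upper 8 mm tapering to a 2.4 mm tip.
- coax_adapter: Small brass and steel coax adapter, 42 mm long, 14 mm thick, lying along the tray's x near one end (+y) of the back compartment. Leave it. Origin at the centre of its underside.
- terminator: Small round coax terminator, 18 mm across, 26 mm tall, standing near the other end (-y) of the back compartment. Leave it. Origin at the centre of its underside.
- screwdriver: Screwdriver, 145 mm long, blue handle 18 mm thick, lying along the mat's +x edge. Leave it. Origin on the bench side, below the front end of the handle.
- nut_dish: Aluminium dish, 68 mm across the rim, 20 mm tall, with four brass nuts, on the bench on the far side of the turntable. Leave it. Origin at the centre of its underside.
Not all that is in view belongs to the job. What is shaped like the rod_antenna but red is not meant.

How it is judged:
On the way, in this order (a step that is already met when the one before it is completed fails the run):
1. both antennas stand upright and released on the mat, the coil plate not yet shifted (within 20 mm of its start) (x of loop_antenna in the frame of mat between -0.11 and 0.11 m and y of loop_antenna in the frame of mat between -0.1 and 0.1 m and z of each of loop_antenna, rod_antenna in the frame of mat below 0.007 m and angle between each of loop_antenna, rod_antenna's own z axis and vertical below 0.08 rad and contact force between the fingers and loop_antenna below 0.1 N and linear speed of each of loop_antenna, rod_antenna below 0.03 m/s and x of rod_antenna in the frame of mat between -0.11 and 0.11 m and y of rod_antenna in the frame of mat between -0.1 and 0.1 m and contact force between the fingers and rod_antenna below 0.1 N and distance of coil_plate from where it was at the start of the episode below 0.02 m), for 0.2 s.
2. the coil plate lies flat on the turntable over its four studs, released, while both antennas still stand on the mat (horizontal distance between coil_plate and turntable below 0.006 m and z of coil_plate in the frame of turntable below 0.061 m and angle between coil_plate's own z axis and vertical below 0.05 rad and contact force between the fingers and coil_plate below 0.1 N and linear speed of coil_plate below 0.03 m/s and x of loop_antenna in the frame of mat between -0.11 and 0.11 m and y of loop_antenna in the frame of mat between -0.1 and 0.1 m and z of each of loop_antenna, rod_antenna in the frame of mat below 0.007 m and angle between each of loop_antenna, rod_antenna's own z axis and vertical below 0.08 rad and x of rod_antenna in the frame of mat between -0.11 and 0.11 m and y of rod_antenna in the frame of mat between -0.1 and 0.1 m), for 0.2 s.
At the end, for the whole second after the job is handed in: Coil plate flat on the turntable, studs through its holes (within 3 mm of the disc, 6 mm of the axis, 0.05 rad of level); each antenna upright (0.08 rad) on the floor of the compartment it came from (within 30 mm of its start); all three released and at rest (horizontal distance between coil_plate and turntable below 0.006 m and z of coil_plate in the frame of turntable below 0.061 m and angle between coil_plate's own z axis and vertical below 0.05 rad and contact force between the fingers and coil_plate below 0.1 N and linear speed of each of coil_plate, loop_antenna, rod_antenna below 0.03 m/s and distance of each of loop_antenna, rod_antenna from where it was at the start of the episode below 0.03 m and z of each of loop_antenna, rod_antenna in the frame of tray below 0.01 m and angle between each of loop_antenna, rod_antenna's own z axis and vertical below 0.08 rad and contact force between the fingers and loop_antenna below 0.1 N and contact force between the fingers and rod_antenna below 0.1 N); the robot touches nothing.
It fails at once if the coax adapter is shifted by more than 25 mm (distance of coax_adapter from where it was at the start of the episode above 0.025 m).
It fails at once if the terminator is shifted by more than 25 mm (distance of terminator from where it was at the start of the episode above 0.025 m).
It fails at once if the screwdriver is shifted by more than 25 mm (distance of screwdriver from where it was at the start of the episode above 0.025 m).
It fails at once if the dish of nuts is shifted by more than 25 mm (distance of nut_dish from where it was at the start of the episode above 0.025 m).
It fails at once if an antenna falls over (tilts by more than 0.8 rad) (angle between any of loop_antenna, rod_antenna's own z axis and vertical above 0.8 rad).
It also fails if it takes over 144 s, if anything falls off the work surface, if the arm or the gripper's body presses on something with over 40 N, if the wrist force passes 120 N, or if a joint passes its speed limit or range.

ROBOT

A 6-joint arm with a two-finger parallel gripper is mounted at the origin on the work surface. World frame = base frame: x ahead of the robot, y to its left, z up, the work surface at z = 0. Lengths are in m, angles in rad, forces in N, time in s.
With the tool pointing down it reaches from about 0.35 to 0.975 m from the base axis. Payload 4.9 kg.
Tool frame: the origin (TCP) lies at the very end of the fingers, on their centre line; the grasp point (between the pads) lies 19 mm behind it (manip.tcp_to_grasp is the distance from the TCP to the grasp point, in m); z points along the fingers, y is the direction in which the jaws open and shut (so a half turn about z gives the same grasp; the last joint's range is limited). The gripper opens to 85 mm and grips with 20 to 120 N. Pads are 22 mm wide; open, the fingers measure 114 mm over their backs; the gripper's body (76 mm by 85 mm) begins 54 mm behind the grasp point. The pads swing forward as they close: fully open they stand 13 mm farther back than shut.
Start: joints at [1.188, 0.053, 1.613, -0, 1.476, -0.119], TCP at [0.163, 0.603, 0.231] pointing down, gripper open.
Joint ranges: [-3.01, 3.01], [-1.01, 2.22], [0.06, 2.58], [-1.02, 4.17], [0.09, 2.62], [-3.14, 3.14]. Speed limits (rad/s): [2.57, 2.57, 3.14, 3.14, 3.14, 3.14].

INTERFACE

Orientations are given as a unit quaternion [w, x, y, z].
In Python, from plant import sensors, cams, job, finder, manip gives the robot as it stands.
- The arm moves only by the shell command python3 -m pendant 'ROWS'. ROWS is JSON, a list of rows, each an object of numbers: "wx", "wy", "wz": the turn, a rotation vector about the tool's x, y, z in degrees; "dx", "dy", "dz": the shift along the tool's x, y, z in m; "hand": the gripper's target within -1 to 1 (fully open at 1, half-way at 0, shut at -1). A call has 1 to 20 rows; each row is the pose to reach, as a shift and turn from the pose commanded when the call began, along the tool's axes at that moment; what a row does not reach only later rows make up. A row lasts 1/12 s, in which the tool goes at most 41.7 mm and 7.16 degrees, less where a joint would pass 70% of its speed; a pose out of reach is approached as far as the arm can. A call with a gripper value outside its range is refused whole. The fingers move at their own pace and stop on an object; the grip force is fixed at half the most. Time passes only in rows, so rows that repeat a pose let the fingers close. It gives the time, the measured TCP pose, the force and the opening at its end, in the units of the state.
- sensors.state(): the state, without advancing time (a new reading comes with each control period).
- cams.grab_frame(name): name is "scene" or "top" or "wrist"; returns (picture, depth): 480x640x3 uint8, red, green, blue; 480x640 float32, m along the optical axis (not along the pixel's ray), 0 where there is no reading.
- cams.calibration(name): a dict with "fov_y" (degrees; the focal length in pixels is half the picture's height over the tangent of half this angle, whatever the lens; pixels are square), "cx", "cy" (the principal point, pixels), "k1" (the pictures are not rectified: a ray, as slopes to the right and down, at radius r is drawn at 1 + k1 r^2 times it, then the intrinsics apply), "pose" (4x4, takes a point from camera to world coordinates); the wrist camera has in their place "hand_eye" (4x4, takes a point from camera to tool coordinates, whose origin is the TCP and whose axes are the flange's). Camera axes: x right, y down, z forward; pixel columns grow to the right and rows downward; lengths in m; the calibration is good to about 2 mm. A picture is of the moment at which its call begins: read the wrist's pose just before it. calibration takes no time and is no camera call.
- job.job_done(): hands the job in, once; it reports no verdict.
Trained networks look in the newest picture that a camera, given by its name, has taken for a name from the list of things; names that differ only in an ending like _2 or _b are one class to them, and where a whole thing is asked for, a point or a joint stands for the part that bears it (a point fixed in the world has none). Each returns a list of dicts, best first, with "score" (0 to 1); they miss things now and then, are a little off and sometimes report something else, mostly with a low value. They report only what shows in the picture. A call takes as long as a camera call. They do not tell look-alikes from the thing itself.
- finder.look_for(camera, thing): "position" ([x, y, z] in m, in world coordinates, good to about 4 mm: the middle of the surface that is visible of it).
The state is a dict: "time": time; "joint_pos": joint angles; "joint_vel": joint speeds; "joint_efforts": joint torques, N m; "tool_pos": TCP position; "tool_rot": TCP orientation; "contact_force": force on the tool from outside, world axes, zero at the start; "ft_torque": the same for the moment, N m; "gripper_width": opening from 0.0 (shut) to 1.0 (fully open).
Only numpy, scipy, OpenCV 4.12 (cv2) and the standard library are available. Lean on these libraries where they do the work, as an engineer would, in place of code of your own. Each camera call takes 0.05 s, during which the arm holds its last target. There are 200 camera calls.

## Working session

There is one attempt and no reset: what is moved stays moved. The work goes in short steps, Python scripts to look and compute and a shell command to move; the robot and the scene stay as the last step left them, time stands still between calls to the robot, and variables do not carry over. Pictures are saved under pics/ and viewed, about 12 in all and at most 16, crops included, and the job is handed in when it is done.

```bash
ls; mkdir -p pics; python3 - <<'E'
from plant import sensors,cams,finder,manip
import cv2
print(sensors.state(), manip.tcp_to_grasp)
for n in ("scene","top"):
    p,d=cams.grab_frame(n); cv2.imwrite(f"pics/{n}0.png",p[...,::-1])
    c=cams.calibration(n); print(n,c["fov_y"],c["k1"],c["pose"])
    for t in "loop_antenna rod_antenna coil_plate tray mat turntable coax_adapter terminator screwdriver nut_dish".split():
        print(t,[(round(r["score"],2),[round(x,3) for x in r["position"]]) for r in finder.look_for(n,t)[:3]])
print(cams.calibration("wrist"))
E
```

```text
pics
{'time': 0.0, 'joint_pos': array([ 1.18793967e+00,  5.33630441e-02,  1.61429338e+00,  1.35327874e-05,
        1.47603464e+00, -1.19030835e-01]), 'joint_vel': array([ 0.00062652, -0.00074991, -0.00094418, -0.00067611,  0.00306815,
       -0.00082324]), 'joint_efforts': array([ 5.70767170e-04, -3.93689740e+01, -3.70172453e+01, -7.98731116e-05,
        7.26113882e-03, -1.41425568e-05]), 'tool_pos': array([0.1627617 , 0.60278025, 0.23005958]), 'tool_rot': array([-2.67061578e-04,  1.31531243e-01,  9.91311470e-01, -1.01467147e-03]), 'contact_force': array([-0.58094195,  0.13624041, -0.56394147]), 'ft_torque': array([-0.00076668, -0.06863841,  0.0427568 ]), 'gripper_width': 1.0009432408534686} 0.0187
scene 45.094132202229915 0.051817690251316356 [[ 0.60873547  0.62576361 -0.48770999  1.03600485]
 [ 0.79335965 -0.47652416  0.37882079 -0.43545567]
 [ 0.00464667 -0.61753108 -0.78653276  0.91000821]
 [ 0.          0.          0.          1.        ]]
loop_antenna [(0.9, [0.485, -0.348, 0.045]), (0.31, [0.565, -0.3, 0.012])]
rod_antenna [(0.94, [0.355, -0.036, 0.111]), (0.85, [0.478, -0.264
[... 901 characters left out ...]
.302, 0.004])]
mat [(0.64, [0.552, 0.327, 0.004])]
turntable [(0.95, [0.539, -0.003, 0.057])]
coax_adapter []
terminator [(0.61, [0.566, -0.356, 0.022])]
screwdriver [(0.85, [0.644, 0.292, 0.021])]
nut_dish [(0.78, [0.661, 0.033, 0.006])]
{'fov_y': 60.92156656953352, 'cx': 319.5795585314175, 'cy': 241.19657376887983, 'k1': -0.03890650402112788, 'hand_eye': array([[ 9.49103338e-04, -9.58412977e-01, -2.85383363e-01,
         7.25145210e-02],
       [ 9.99999412e-01,  7.60040934e-04,  7.73239487e-04,
         7.91548187e-04],
       [-5.24179721e-04, -2.85383929e-01,  9.58413135e-01,
        -1.42988536e-01],
       [ 0.00000000e+00,  0.00000000e+00,  0.00000000e+00,
         1.00000000e+00]])}
```

View pics/scene0.png

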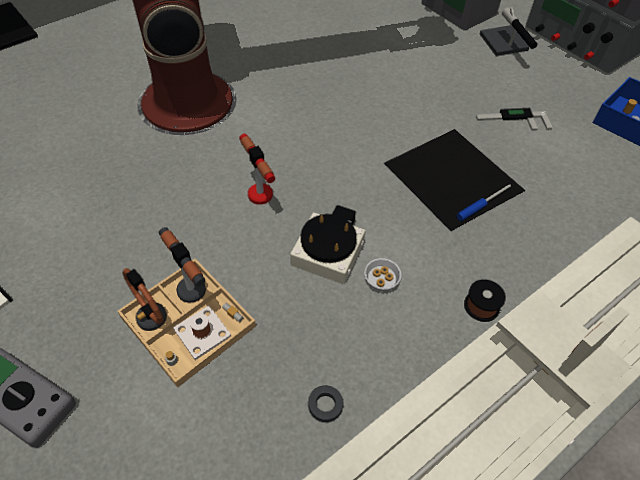

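View pics/top0.png

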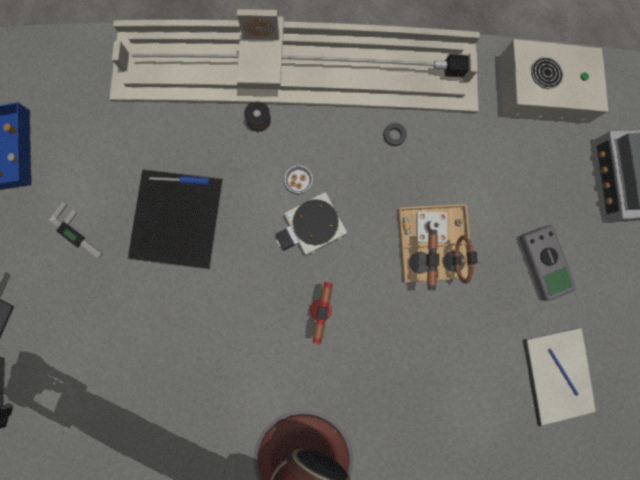

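Scene view: the tray (~(187,320)) holds the copper ring (~(143,295)), the dark rod antenna (~(182,265)) and the plate (~(203,330)). The turntable is at (329,243), the mat at (455,180). There are two rod-antenna shapes. The red-footed one stands alone on the bench at (258,170) in scene and (321,312) in top. The dark one is in the tray at (182,265) in scene and (432,255) in top. The dark one in the tray is meant, and a crop will confirm it.

```bash
cat > lib.py <<'E'
import numpy as np, cv2
from scipy.spatial.transform import Rotation as R
from plant import sensors, cams, finder
def pose(s=None):
    s=s or sensors.state(); T=np.eye(4); q=s["tool_rot"]
    T[:3,:3]=R.from_quat([q[1],q[2],q[3],q[0]]).as_matrix(); T[:3,3]=s["tool_pos"]; return T
def grab(n):
    T=pose(); p,d=cams.grab_frame(n); c=cams.calibration(n)
    c["T"]=T@c["hand_eye"] if n=="wrist" else c["pose"]
    f=240/np.tan(np.radians(c["fov_y"]/2)); k=c["k1"]
    v,u=np.mgrid[:480,:640]; x=(u-c["cx"])/f; y=(v-c["cy"])/f; rd=np.hypot(x,y); r=rd.copy()
    for _ in range(20): r=rd/(1+k*r*r)
    s=r/np.maximum(rd,1e-9); P=np.stack([x*s*d,y*s*d,d],-1)@c["T"][:3,:3].T+c["T"][:3,3]
    P[d<=0]=np.nan; return p,P,c
def proj(c,X):
    X=(np.atleast_2d(X)-c["T"][:3,3])@c["T"][:3,:3]; x=X[:,:2]/X[:,2:]; f=240/np.tan(np.radians(c["fov_y"]/2))
    return x*(1+c["k1"]*(x**2).sum(1,keepdims=True))*f+[c["cx"],c["cy"]]
def save(p,name,box=None,scale=1):
    if box: p=p[box[1]:box[3],box[0]:box[2]]
    cv2.imwrite("pics/"+name,cv2.resize(p[...,::-1],None,fx=scale,fy=scale,interpolation=cv2.INTER_CUBIC))
def go(x,y,z,yaw):
    """yaw: world direction (deg) of the jaw axis (tool y); tool straight down. prints row values"""
    T=pose(); best=None
    for a in (yaw,yaw+180):
        a=np.radians(a); Y=np.array([np.cos(a),np.sin(a),0]); Z=np.array([0,0,-1.]); G=np.c_[np.cross(Y,Z),Y,Z]
        w=np.degrees(R.from_matrix(T[:3,:3].T@G).as_rotvec())
        if best is None or abs(w[2])<abs(best[2]): best=w
    d=T[:3,:3].T@(np.array([x,y,z])-T[:3,3])
    print("d",d.round(4),"w",best.round(2),"rows>=",int(np.ceil(max(np.linalg.norm(d)/.0417,np.linalg.norm(best)/7.16)))+1,"other wz",round(best[2]-np.sign(best[2])*180,1), "j6",sensors.state()["joint_pos"][5].round(2))
E
python3 - <<'E'
from lib import *
for n in("top","scene"):
    p,P,c=grab(n); x,y,z=P[...,0],P[...,1],P[...,2]
    m=(x>.3)&(x<.7)&(y>-.5)&(y<-.15)
    t=m&(z>.010)&(z<.03); pts=P[t][:,:2].astype(np.float32); print(n,"tray",cv2.minAreaRect(pts))
    rod=m&(z>.095)&(z<.15); q=P[rod]; 
    k,lab,cent=cv2.kmeans(q[:,:2].astype(np.float32),2,None,(3,50,.0001),5,0)
    for i in(0,1):
        a=q[lab[:,0]==i]; r=cv2.minAreaRect(a[:,:2].astype(np.float32)); print(" tall",len(a),a.mean(0).round(3),r,a[:,2].max().round(3))
    b=(x>.4)&(x<.72)&(y>.15)&(y<.5)&(p.max(-1)<45)&(z<.02); print(" mat",cv2.minAreaRect(P[b][:,:2].astype(np.float32)),b.sum())
    tt=(x>.4)&(x<.7)&(y>-.12)&(y<.12)&(z>.05)&(z<.064)&(p.max(-1)<60); print(" disc",cv2.minEnclosingCircle(P[tt][:,:2].astype(np.float32)),np.median(P[tt][:,2]))
    if n=="scene": save(p,"s1.png",(100,120,340,400),2.1)
E
```

```text
top tray ((0.5145453810691833, -0.2984509766101837), (0.17768770456314087, 0.16704095900058746), 4.915890216827393)
 tall 622 [ 0.466 -0.261  0.126] ((0.4664859175682068, -0.2619875371456146), (0.02256420999765396, 0.13073770701885223), 89.47738647460938) 0.139
 tall 278 [ 0.472 -0.344  0.126] ((0.472579687833786, -0.344941109418869), (0.09941748529672623, 0.015352098271250725), 0.19053705036640167) 0.144
 mat ((0.5553846955299377, 0.3257597088813782), (0.19562995433807373, 0.21389923989772797), 84.7173080444336) 6445
 disc ((0.5496578812599182, -0.011188180185854435), 0.047717928886413574) 0.0590328383869988
scene tray ((0.5134182572364807, -0.2985778748989105), (0.18041953444480896, 0.16619855165481567), 5.045895576477051)
 tall 469 [ 0.487 -0.346  0.126] ((0.4756647050380707, -0.3463168740272522), (0.09968684613704681, 0.01776936464011669), 1.441486120223999) 0.144
 tall 894 [ 0.473 -0.264  0.126] ((0.4668976366519928, -0.2630012631416321), (0.02234545163810253, 0.13178059458732605), 89.05571746826172) 0.138
 mat ((0.5543441772460938, 0.3260785639286041), (0.20424601435661316, 0.2226637899875641), 84.63285827636719) 6837
 disc ((0.549397885799408, -0.012042050249874592), 0.05349990352988243) 0.05855978627733105
```

View pics/s1.png

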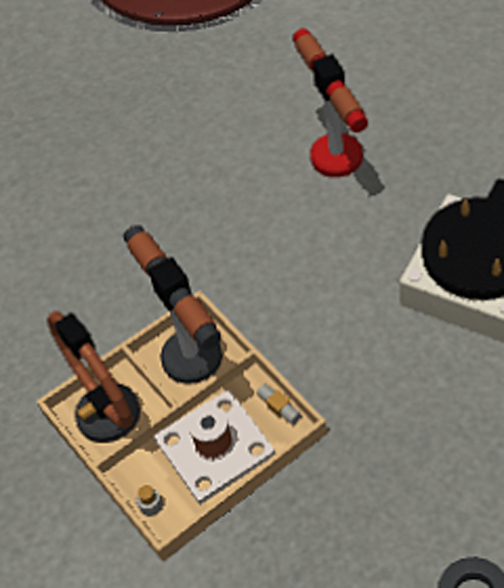

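The crop confirms it: the rod antenna in the tray (black ends, dark foot, about (170,275) in the crop) is the right one. The red-footed and red-ended one at (330,80) is the decoy. Tray yaw is about +5°, mat yaw about -5.3°. Next I move above the rod antenna.

```bash
python3 - <<'E'
from lib import *
go(.467,-.262,.27,89.3)
E
```

```text
d [-0.5191 -0.7562 -0.0387] w [ -0.     0.   -14.41] rows>= 24 other wz 165.6 j6 -0.12
```

```bash
python3 -m pendant '[{"dx":-0.26,"dy":-0.378,"dz":-0.039,"wz":-7,"hand":0.1},{"dx":-0.26,"dy":-0.378,"dz":-0.039,"wz":-7,"hand":0.1},{"dx":-0.26,"dy":-0.378,"dz":-0.039,"wz":-7,"hand":0.1},{"dx":-0.26,"dy":-0.378,"dz":-0.039,"wz":-7,"hand":0.1},{"dx":-0.26,"dy":-0.378,"dz":-0.039,"wz":-7,"hand":0.1},{"dx":-0.26,"dy":-0.378,"dz":-0.039,"wz":-7,"hand":0.1},{"dx":-0.26,"dy":-0.378,"dz":-0.039,"wz":-7,"hand":0.1},{"dx":-0.26,"dy":-0.378,"dz":-0.039,"wz":-7,"hand":0.1},{"dx":-0.26,"dy":-0.378,"dz":-0.039,"wz":-7,"hand":0.1},{"dx":-0.519,"dy":-0.756,"dz":-0.039,"wz":-14.4,"hand":0.1},{"dx":-0.519,"dy":-0.756,"dz":-0.039,"wz":-14.4,"hand":0.1},{"dx":-0.519,"dy":-0.756,"dz":-0.039,"wz":-14.4,"hand":0.1},{"dx":-0.519,"dy":-0.756,"dz":-0.039,"wz":-14.4,"hand":0.1},{"dx":-0.519,"dy":-0.756,"dz":-0.039,"wz":-14.4,"hand":0.1},{"dx":-0.519,"dy":-0.756,"dz":-0.039,"wz":-14.4,"hand":0.1},{"dx":-0.519,"dy":-0.756,"dz":-0.039,"wz":-14.4,"hand":0.1},{"dx":-0.519,"dy":-0.756,"dz":-0.039,"wz":-14.4,"hand":0.1},{"dx":-0.519,"dy":-0.756,"dz":-0.039,"wz":-14.4,"hand":0.1},{"dx":-0.519,"dy":-0.756,"dz":-0.039,"wz":-14.4,"hand":0.1},{"dx":-0.519,"dy":-0.756,"dz":-0.039,"wz":-14.4,"hand":0.1}]'; python3 - <<'E'
from lib import *
go(.467,-.262,.27,89.3)
E
```

```text
d [-0.5191 -0.7562 -0.0387] w [ -0.     0.   -14.41] rows>= 24 other wz 165.6 j6 -0.12invalid input
```

```bash
python3 -m pendant '[{"wx":0,"wy":0,"wz":0,"dx":-0.02,"dy":-0.03,"dz":-0.01,"hand":0.1}]'; python3 -m pendant --help 2>&1 | head -20
```

```text
time: 1.28
tool_pos: [0.1729, 0.5705, 0.2375]
tool_rot: [-0.001, 0.13, 0.992, -0.002]
contact_force: [0.8, -0.8, -0.6]
gripper_width: 0.884
invalid input: not JSON, or not a number
```

All seven keys seem to be required.

```bash
python3 - <<'E'
from lib import *
go(.467,-.262,.27,89.3)
E
python3 -m pendant '[{"wx":0,"wy":0,"wz":-7,"dx":-0.25,"dy":-0.363,"dz":-0.029,"hand":0.1},{"wx":0,"wy":0,"wz":-7,"dx":-0.25,"dy":-0.363,"dz":-0.029,"hand":0.1},{"wx":0,"wy":0,"wz":-7,"dx":-0.25,"dy":-0.363,"dz":-0.029,"hand":0.1},{"wx":0,"wy":0,"wz":-7,"dx":-0.25,"dy":-0.363,"dz":-0.029,"hand":0.1},{"wx":0,"wy":0,"wz":-7,"dx":-0.25,"dy":-0.363,"dz":-0.029,"hand":0.1},{"wx":0,"wy":0,"wz":-14.4,"dx":-0.5,"dy":-0.726,"dz":-0.029,"hand":0.1},{"wx":0,"wy":0,"wz":-14.4,"dx":-0.5,"dy":-0.726,"dz":-0.029,"hand":0.1},{"wx":0,"wy":0,"wz":-14.4,"dx":-0.5,"dy":-0.726,"dz":-0.029,"hand":0.1},{"wx":0,"wy":0,"wz":-14.4,"dx":-0.5,"dy":-0.726,"dz":-0.029,"hand":0.1},{"wx":0,"wy":0,"wz":-14.4,"dx":-0.5,"dy":-0.726,"dz":-0.029,"hand":0.1},{"wx":0,"wy":0,"wz":-14.4,"dx":-0.5,"dy":-0.726,"dz":-0.029,"hand":0.1},{"wx":0,"wy":0,"wz":-14.4,"dx":-0.5,"dy":-0.726,"dz":-0.029,"hand":0.1},{"wx":0,"wy":0,"wz":-14.4,"dx":-0.5,"dy":-0.726,"dz":-0.029,"hand":0.1},{"wx":0,"wy":0,"wz":-14.4,"dx":-0.5,"dy":-0.726,"dz":-0.029,"hand":0.1},{"wx":0,"wy":0,"wz":-14.4,"dx":-0.5,"dy":-0.726,"dz":-0.029,"hand":0.1},{"wx":0,"wy":0,"wz":-14.4,"dx":-0.5,"dy":-0.726,"dz":-0.029,"hand":0.1},{"wx":0,"wy":0,"wz":-14.4,"dx":-0.5,"dy":-0.726,"dz":-0.029,"hand":0.1},{"wx":0,"wy":0,"wz":-14.4,"dx":-0.5,"dy":-0.726,"dz":-0.029,"hand":0.1},{"wx":0,"wy":0,"wz":-14.4,"dx":-0.5,"dy":-0.726,"dz":-0.029,"hand":0.1},{"wx":0,"wy":0,"wz":-14.4,"dx":-0.5,"dy":-0.726,"dz":-0.029,"hand":0.1}]'; python3 - <<'E'
from lib import *
go(.467,-.262,.27,89.3)
p,P,c=grab("wrist"); save(p,"w0.png")
E
```

```text
d [-0.4987 -0.7288 -0.0303] w [ -0.24  -0.16 -14.24] rows>= 23 other wz 165.8 j6 -0.16
time: 2.95
tool_pos: [0.4499, -0.2131, 0.2692]
tool_rot: [0.0, 0.007, 1.0, -0.0]
contact_force: [0.9, 0.3, 0.0]
gripper_width: 0.546
d [-0.0177 -0.0487 -0.0007] w [-0.01  0.04 -0.07] rows>= 3 other wz 179.9 j6 -2.15
```

```bash
python3 - <<'E'
from lib import *
p,P,c=grab("wrist"); x,y,z=P[...,0],P[...,1],P[...,2]
for n,(y0,y1) in {"rod":(-.31,-.21),"loop":(-.40,-.315)}.items():
    m=(x>.36)&(x<.58)&(y>y0)&(y<y1)&(z>.1)&(z<.15)
    r=cv2.minAreaRect(P[m][:,:2].astype(np.float32)); print(n,m.sum(),r)
    b=m&(p.max(-1)<50)&(z>(.118 if n=="rod" else .13)); q=P[b]; print("  black",b.sum(),cv2.minAreaRect(q[:,:2].astype(np.float32)) if b.sum()>5 else "",q[:,2].max() if b.sum() else "")
E
```

```text
rod 4641 ((0.4684913456439972, -0.2616557478904724), (0.022218383848667145, 0.13030757009983063), 88.10823059082031)
  black 465 ((0.4916362166404724, -0.26177161931991577), (0.020826177671551704, 0.07459300011396408), 88.21979522705078) 0.13590976835086432
loop 2421 ((0.4733352065086365, -0.3442498743534088), (0.0999016985297203, 0.016265111044049263), 3.8929810523986816)
  black 828 ((0.4731035828590393, -0.34335553646087646), (0.02500898577272892, 0.014389481395483017), 4.359035015106201) 0.14221755767510685
```

View pics/w0.png

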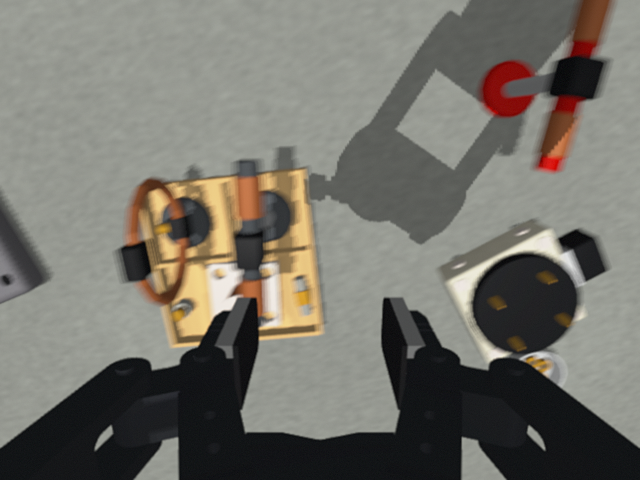

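Wrist view: loop block at (135,262), rod block at (249,249), plate at (240,285), turntable at (525,305). The decoy is at (575,75). Next: over the rod and down.

```bash
python3 - <<'E'
from lib import *
go(.468,-.262,.099,88.2)
E
```

```text
d [-0.0189 -0.0464  0.1691] w [-0.02 -0.1   0.78] rows>= 6 other wz -179.2 j6 -2.15
```

```bash
python3 -m pendant '[{"wx":0,"wy":0,"wz":0.8,"dx":-0.019,"dy":-0.046,"dz":0.03,"hand":0.1},{"wx":0,"wy":0,"wz":0.8,"dx":-0.019,"dy":-0.046,"dz":0.03,"hand":0.1},{"wx":0,"wy":0,"wz":0.8,"dx":-0.019,"dy":-0.046,"dz":0.03,"hand":0.1},{"wx":0,"wy":0,"wz":0.8,"dx":-0.019,"dy":-0.046,"dz":0.03,"hand":0.1}]'; python3 - <<'E'
from lib import *
go(.468,-.262,.099,88.2)
E
```

```text
time: 3.38
tool_pos: [0.4677, -0.2564, 0.2383]
tool_rot: [-0.001, 0.013, 1.0, 0.001]
contact_force: [-0.4, 0.2, 0.6]
gripper_width: 0.552
d [-0.0007 -0.0058  0.1393] w [ 0.09 -0.1   0.26] rows>= 5 other wz -179.7 j6 -2.19
```

```bash
python3 -m pendant '[{"wx":0,"wy":0,"wz":0.2,"dx":0,"dy":-0.003,"dz":0.06,"hand":0.1},{"wx":0,"wy":0,"wz":0.2,"dx":0,"dy":-0.003,"dz":0.06,"hand":0.1},{"wx":0,"wy":0,"wz":0.2,"dx":0,"dy":-0.003,"dz":0.06,"hand":0.1}]'; python3 - <<'E'
from lib import *
go(.468,-.262,.099,88.2)
E
```

```text
time: 3.63
tool_pos: [0.4658, -0.2571, 0.1749]
tool_rot: [-0.003, 0.014, 1.0, 0.002]
contact_force: [-0.3, -0.2, -1.2]
gripper_width: 0.55
d [-0.0028 -0.0052  0.0759] w [ 0.27 -0.35  0.15] rows>= 3 other wz -179.9 j6 -2.19
```

```bash
python3 -m pendant '[{"wx":0,"wy":0,"wz":0,"dx":-0.002,"dy":-0.004,"dz":0.02,"hand":0.1},{"wx":0,"wy":0,"wz":0,"dx":-0.002,"dy":-0.004,"dz":0.02,"hand":0.1},{"wx":0,"wy":0,"wz":0,"dx":-0.002,"dy":-0.004,"dz":0.02,"hand":0.1},{"wx":0,"wy":0,"wz":0,"dx":-0.002,"dy":-0.004,"dz":0.02,"hand":0.1}]'; python3 - <<'E'
from lib import *
go(.468,-.262,.099,88.2)
E
```

```text
time: 3.97
tool_pos: [0.4707, -0.2639, 0.1614]
tool_rot: [0.001, 0.015, 1.0, -0.001]
contact_force: [0.3, 0.5, -0.2]
gripper_width: 0.554
d [0.0029 0.002  0.0624] w [-0.08  0.13  0.12] rows>= 3 other wz -179.9 j6 -2.19
```

```bash
Z='{"wx":0,"wy":0,"wz":0,"dx":0,"dy":0,"dz":0,"hand":0.1}'; for i in 1 2 3; do python3 -m pendant '[{"wx":0,"wy":0,"wz":0,"dx":0,"dy":0,"dz":0,"hand":0.1}]' | head -3; done
```

```text
time: 4.05
tool_pos: [0.4708, -0.2642, 0.1614]
tool_rot: [0.001, 0.015, 1.0, -0.001]
time: 4.13
tool_pos: [0.4706, -0.2642, 0.1609]
tool_rot: [0.001, 0.015, 1.0, -0.001]
time: 4.22
tool_pos: [0.4704, -0.2642, 0.1603]
tool_rot: [0.001, 0.015, 1.0, -0.001]
```

```bash
python3 -m pendant '[{"wx":0,"wy":0,"wz":0,"dx":0.002,"dy":0.002,"dz":0.03,"hand":0.1},{"wx":0,"wy":0,"wz":0,"dx":0.002,"dy":0.002,"dz":0.061,"hand":0.1},{"wx":0,"wy":0,"wz":0,"dx":0.002,"dy":0.002,"dz":0.061,"hand":0.1},{"wx":0,"wy":0,"wz":0,"dx":0.002,"dy":0.002,"dz":0.061,"hand":0.1},{"wx":0,"wy":0,"wz":0,"dx":0.002,"dy":0.002,"dz":0.061,"hand":0.1}]'; python3 - <<'E'
from lib import *
go(.468,-.262,.099,88.2)
E
```

```text
time: 4.63
tool_pos: [0.4687, -0.2624, 0.0996]
tool_rot: [0.001, 0.015, 1.0, -0.0]
contact_force: [0.3, -0.5, 0.5]
gripper_width: 0.546
d [0.0007 0.0004 0.0006] w [-0.05  0.08  0.08] rows>= 2 other wz -179.9 j6 -2.19
```

Good. Close and lift.

```bash
python3 -m pendant '[{"wx":0,"wy":0,"wz":0,"dx":0,"dy":0,"dz":0,"hand":-1},{"wx":0,"wy":0,"wz":0,"dx":0,"dy":0,"dz":0,"hand":-1},{"wx":0,"wy":0,"wz":0,"dx":0,"dy":0,"dz":0,"hand":-1},{"wx":0,"wy":0,"wz":0,"dx":0,"dy":0,"dz":0,"hand":-1},{"wx":0,"wy":0,"wz":0,"dx":0,"dy":0,"dz":0,"hand":-1},{"wx":0,"wy":0,"wz":0,"dx":0,"dy":0,"dz":0,"hand":-1}]'; python3 -m pendant '[{"wx":0,"wy":0,"wz":0,"dx":0,"dy":0,"dz":-0.02,"hand":-1},{"wx":0,"wy":0,"wz":0,"dx":0,"dy":0,"dz":-0.04,"hand":-1},{"wx":0,"wy":0,"wz":0,"dx":0,"dy":0,"dz":-0.07,"hand":-1},{"wx":0,"wy":0,"wz":0,"dx":0,"dy":0,"dz":-0.10,"hand":-1},{"wx":0,"wy":0,"wz":0,"dx":0,"dy":0,"dz":-0.135,"hand":-1},{"wx":0,"wy":0,"wz":0,"dx":0,"dy":0,"dz":-0.17,"hand":-1},{"wx":0,"wy":0,"wz":0,"dx":0,"dy":0,"dz":-0.17,"hand":-1}]'; python3 - <<'E'
from lib import *
go(.529,.374,.27,88.2)
E
```

```text
time: 5.13
tool_pos: [0.4694, -0.2629, 0.1005]
tool_rot: [0.002, 0.015, 1.0, -0.001]
contact_force: [0.4, -0.1, 6.0]
gripper_width: 0.252
time: 5.72
tool_pos: [0.4706, -0.2638, 0.2768]
tool_rot: [0.005, 0.015, 1.0, -0.004]
contact_force: [0.6, -0.2, -1.9]
gripper_width: 0.253
d [-0.0393  0.6393  0.0022] w [-0.45  0.63  0.09] rows>= 17 other wz -179.9 j6 -2.19
```

```bash
python3 -m pendant '[{"wx":0,"wy":0,"wz":0,"dx":-0.002,"dy":0.02,"dz":0,"hand":-1},{"wx":0,"wy":0,"wz":0,"dx":-0.004,"dy":0.05,"dz":0,"hand":-1},{"wx":0,"wy":0,"wz":0,"dx":-0.006,"dy":0.09,"dz":0,"hand":-1},{"wx":0,"wy":0,"wz":0,"dx":-0.008,"dy":0.13,"dz":0,"hand":-1},{"wx":0,"wy":0,"wz":0,"dx":-0.011,"dy":0.17,"dz":0,"hand":-1},{"wx":0,"wy":0,"wz":0,"dx":-0.013,"dy":0.21,"dz":0,"hand":-1},{"wx":0,"wy":0,"wz":0,"dx":-0.015,"dy":0.25,"dz":0,"hand":-1},{"wx":0,"wy":0,"wz":0,"dx":-0.018,"dy":0.29,"dz":0,"hand":-1},{"wx":0,"wy":0,"wz":0,"dx":-0.02,"dy":0.33,"dz":0,"hand":-1},{"wx":0,"wy":0,"wz":0,"dx":-0.023,"dy":0.37,"dz":0,"hand":-1},{"wx":0,"wy":0,"wz":0,"dx":-0.025,"dy":0.41,"dz":0,"hand":-1},{"wx":0,"wy":0,"wz":0,"dx":-0.028,"dy":0.45,"dz":0,"hand":-1},{"wx":0,"wy":0,"wz":0,"dx":-0.03,"dy":0.49,"dz":0,"hand":-1},{"wx":0,"wy":0,"wz":0,"dx":-0.033,"dy":0.53,"dz":0,"hand":-1},{"wx":0,"wy":0,"wz":0,"dx":-0.035,"dy":0.57,"dz":0,"hand":-1},{"wx":0,"wy":0,"wz":0,"dx":-0.037,"dy":0.60,"dz":0,"hand":-1},{"wx":0,"wy":0,"wz":0,"dx":-0.038,"dy":0.625,"dz":0,"hand":-1},{"wx":0,"wy":0,"wz":0,"dx":-0.039,"dy":0.639,"dz":0,"hand":-1},{"wx":0,"wy":0,"wz":0,"dx":-0.039,"dy":0.639,"dz":0,"hand":-1},{"wx":0,"wy":0,"wz":0,"dx":-0.039,"dy":0.639,"dz":0,"hand":-1}]'; python3 - <<'E'
from lib import *
go(.529,.374,.125,88.2)
E
```

```text
time: 7.38
tool_pos: [0.5257, 0.3753, 0.2668]
tool_rot: [-0.001, 0.015, 1.0, -0.001]
contact_force: [-0.4, -0.5, -3.6]
gripper_width: 0.248
d [-0.0035 -0.0009  0.1418] w [-0.12 -0.09  0.12] rows>= 5 other wz -179.9 j6 -1.04
```

```bash
python3 -m pendant '[{"wx":0,"wy":0,"wz":0,"dx":-0.003,"dy":0,"dz":0.025,"hand":-1},{"wx":0,"wy":0,"wz":0,"dx":-0.003,"dy":0,"dz":0.06,"hand":-1},{"wx":0,"wy":0,"wz":0,"dx":-0.003,"dy":0,"dz":0.095,"hand":-1},{"wx":0,"wy":0,"wz":0,"dx":-0.003,"dy":0,"dz":0.125,"hand":-1},{"wx":0,"wy":0,"wz":0,"dx":-0.003,"dy":0,"dz":0.142,"hand":-1},{"wx":0,"wy":0,"wz":0,"dx":-0.003,"dy":0,"dz":0.142,"hand":-1},{"wx":0,"wy":0,"wz":0,"dx":-0.003,"dy":0,"dz":0.142,"hand":-1},{"wx":0,"wy":0,"wz":0,"dx":-0.003,"dy":0,"dz":0.142,"hand":-1}]'; python3 - <<'E'
from lib import *
go(.529,.374,.0985,88.2)
E
```

```text
time: 8.05
tool_pos: [0.5304, 0.3752, 0.1283]
tool_rot: [0.001, 0.016, 1.0, 0.001]
contact_force: [-0.5, -0.7, -2.6]
gripper_width: 0.25
d [ 0.0014 -0.0013  0.0298] w [0.08 0.16 0.02] rows>= 2 other wz -180.0 j6 -1.04
```

```bash
python3 -m pendant '[{"wx":0,"wy":0,"wz":0,"dx":0,"dy":0,"dz":0.01,"hand":-1},{"wx":0,"wy":0,"wz":0,"dx":0,"dy":0,"dz":0.018,"hand":-1},{"wx":0,"wy":0,"wz":0,"dx":0,"dy":0,"dz":0.024,"hand":-1},{"wx":0,"wy":0,"wz":0,"dx":0,"dy":0,"dz":0.026,"hand":-1},{"wx":0,"wy":0,"wz":0,"dx":0,"dy":0,"dz":0.028,"hand":-1},{"wx":0,"wy":0,"wz":0,"dx":0,"dy":0,"dz":0.028,"hand":-1},{"wx":0,"wy":0,"wz":0,"dx":0,"dy":0,"dz":0.028,"hand":-1}]'
```

```text
time: 8.63
tool_pos: [0.5293, 0.3757, 0.0982]
tool_rot: [0.0, 0.015, 1.0, 0.0]
contact_force: [0.5, 0.7, -2.5]
gripper_width: 0.251
```

```bash
for i in 1; do python3 -m pendant '[{"wx":0,"wy":0,"wz":0,"dx":0,"dy":0,"dz":0.001,"hand":-1},{"wx":0,"wy":0,"wz":0,"dx":0,"dy":0,"dz":0.001,"hand":-1}]'; python3 -m pendant '[{"wx":0,"wy":0,"wz":0,"dx":0,"dy":0,"dz":0.001,"hand":-1},{"wx":0,"wy":0,"wz":0,"dx":0,"dy":0,"dz":0.001,"hand":-1}]'; done
```

```text
time: 8.8
tool_pos: [0.5295, 0.3758, 0.0976]
tool_rot: [0.0, 0.015, 1.0, 0.0]
contact_force: [-0.2, 0.0, -0.4]
gripper_width: 0.247
time: 8.97
tool_pos: [0.5296, 0.3759, 0.0976]
tool_rot: [0.0, 0.015, 1.0, 0.0]
contact_force: [-2.3, -0.8, 4.8]
gripper_width: 0.249
```

On the mat. Release and rise.

```bash
python3 -m pendant '[{"wx":0,"wy":0,"wz":0,"dx":0,"dy":0,"dz":0,"hand":0.1},{"wx":0,"wy":0,"wz":0,"dx":0,"dy":0,"dz":0,"hand":0.1},{"wx":0,"wy":0,"wz":0,"dx":0,"dy":0,"dz":0,"hand":0.1},{"wx":0,"wy":0,"wz":0,"dx":0,"dy":0,"dz":0,"hand":0.1}]'; python3 -m pendant '[{"wx":0,"wy":0,"wz":0,"dx":0,"dy":0,"dz":-0.02,"hand":0.1},{"wx":0,"wy":0,"wz":0,"dx":0,"dy":0,"dz":-0.05,"hand":0.1},{"wx":0,"wy":0,"wz":0,"dx":0,"dy":0,"dz":-0.09,"hand":0.1},{"wx":0,"wy":0,"wz":0,"dx":0,"dy":0,"dz":-0.13,"hand":0.1},{"wx":0,"wy":0,"wz":0,"dx":0,"dy":0,"dz":-0.17,"hand":0.1},{"wx":0,"wy":0,"wz":0,"dx":0,"dy":0,"dz":-0.17,"hand":0.1}]'; python3 - <<'E'
from lib import *
go(.4733,-.3443,.25,93.9)
E
```

```text
time: 9.3
tool_pos: [0.5291, 0.3755, 0.0959]
tool_rot: [0.0, 0.015, 1.0, 0.0]
contact_force: [0.3, -0.6, 0.1]
gripper_width: 0.547
time: 9.8
tool_pos: [0.5327, 0.3775, 0.2778]
tool_rot: [0.008, 0.015, 1.0, 0.004]
contact_force: [1.2, 0.5, 2.4]
gripper_width: 0.555
d [ 0.0382 -0.7235  0.0209] w [ 0.46  0.88 -5.61] rows>= 19 other wz 174.4 j6 -1.04
```

```bash
python3 -m pendant '[{"wx":0,"wy":0,"wz":-5.7,"dx":0.019,"dy":-0.36,"dz":0,"hand":0.1},{"wx":0,"wy":0,"wz":-5.7,"dx":0.019,"dy":-0.36,"dz":0,"hand":0.1},{"wx":0,"wy":0,"wz":-5.7,"dx":0.019,"dy":-0.36,"dz":0,"hand":0.1},{"wx":0,"wy":0,"wz":-5.7,"dx":0.019,"dy":-0.36,"dz":0,"hand":0.1},{"wx":0,"wy":0,"wz":-5.7,"dx":0.019,"dy":-0.36,"dz":0,"hand":0.1},{"wx":0,"wy":0,"wz":-5.7,"dx":0.019,"dy":-0.36,"dz":0,"hand":0.1},{"wx":0,"wy":0,"wz":-5.7,"dx":0.019,"dy":-0.36,"dz":0,"hand":0.1},{"wx":0,"wy":0,"wz":-5.7,"dx":0.019,"dy":-0.36,"dz":0,"hand":0.1},{"wx":0,"wy":0,"wz":-5.7,"dx":0.038,"dy":-0.723,"dz":0,"hand":0.1},{"wx":0,"wy":0,"wz":-5.7,"dx":0.038,"dy":-0.723,"dz":0,"hand":0.1},{"wx":0,"wy":0,"wz":-5.7,"dx":0.038,"dy":-0.723,"dz":0,"hand":0.1},{"wx":0,"wy":0,"wz":-5.7,"dx":0.038,"dy":-0.723,"dz":0,"hand":0.1},{"wx":0,"wy":0,"wz":-5.7,"dx":0.038,"dy":-0.723,"dz":0,"hand":0.1},{"wx":0,"wy":0,"wz":-5.7,"dx":0.038,"dy":-0.723,"dz":0,"hand":0.1},{"wx":0,"wy":0,"wz":-5.7,"dx":0.038,"dy":-0.723,"dz":0,"hand":0.1},{"wx":0,"wy":0,"wz":-5.7,"dx":0.038,"dy":-0.723,"dz":0,"hand":0.1},{"wx":0,"wy":0,"wz":-5.7,"dx":0.038,"dy":-0.723,"dz":0,"hand":0.1},{"wx":0,"wy":0,"wz":-5.7,"dx":0.038,"dy":-0.723,"dz":0,"hand":0.1},{"wx":0,"wy":0,"wz":-5.7,"dx":0.038,"dy":-0.723,"dz":0,"hand":0.1},{"wx":0,"wy":0,"wz":-5.7,"dx":0.038,"dy":-0.723,"dz":0,"hand":0.1}]'; python3 -m pendant '[{"wx":0,"wy":0,"wz":0,"dx":0,"dy":0,"dz":0,"hand":0.1},{"wx":0,"wy":0,"wz":0,"dx":0,"dy":0,"dz":0,"hand":0.1}]'; python3 - <<'E'
from lib import *
go(.4733,-.3443,.109,93.9)
p,P,c=grab("wrist"); x,y,z=P[...,0],P[...,1],P[...,2]
m=(x>.36)&(x<.58)&(y>-.40)&(y<-.29)&(z>.1)&(z<.15)
print(m.sum(),cv2.minAreaRect(P[m][:,:2].astype(np.float32)))
b=m&(p.max(-1)<50)&(z>.13); print(cv2.minAreaRect(P[b][:,:2].astype(np.float32)),P[b][:,2].max())
save(p,"w1.png")
E
```

```text
time: 11.47
tool_pos: [0.4693, -0.3461, 0.2655]
tool_rot: [-0.0, -0.034, 0.999, 0.001]
contact_force: [0.1, 0.1, -0.2]
gripper_width: 0.55
time: 11.63
tool_pos: [0.4699, -0.3444, 0.2661]
tool_rot: [0.0, -0.036, 0.999, 0.0]
contact_force: [0.5, 1.0, 0.4]
gripper_width: 0.553
d [-0.0033 -0.0002  0.1571] w [0.02 0.02 0.2 ] rows>= 5 other wz -179.8 j6 -2.4
2055 ((0.47421979904174805, -0.34482285380363464), (0.10015243291854858, 0.01572522707283497), 4.6889472007751465)
((0.4731094539165497, -0.34501534700393677), (0.024903424084186554, 0.015226427465677261), 3.7956149578094482) 0.14278750852068767
```

```bash
python3 -m pendant '[{"wx":0,"wy":0,"wz":0,"dx":-0.0035,"dy":-0.001,"dz":0.03,"hand":0.1},{"wx":0,"wy":0,"wz":0,"dx":-0.0035,"dy":-0.001,"dz":0.07,"hand":0.1},{"wx":0,"wy":0,"wz":0,"dx":-0.0035,"dy":-0.001,"dz":0.1,"hand":0.1},{"wx":0,"wy":0,"wz":0,"dx":-0.0035,"dy":-0.001,"dz":0.1,"hand":0.1},{"wx":0,"wy":0,"wz":0,"dx":-0.0035,"dy":-0.001,"dz":0.1,"hand":0.1},{"wx":0,"wy":0,"wz":0,"dx":-0.0035,"dy":-0.001,"dz":0.1,"hand":0.1}]'; python3 - <<'E'
from lib import *
go(.4735,-.345,.109,94.2)
E
```

```text
time: 12.18
tool_pos: [0.4742, -0.3469, 0.1685]
tool_rot: [0.001, -0.035, 0.999, -0.001]
contact_force: [1.0, -0.8, 0.8]
gripper_width: 0.552
d [0.0006 0.0021 0.0594] w [-0.13  0.12 -0.16] rows>= 3 other wz 179.8 j6 -2.4
```

```bash
python3 -m pendant '[{"wx":0,"wy":0,"wz":0,"dx":0,"dy":0.0015,"dz":0.03,"hand":0.1},{"wx":0,"wy":0,"wz":0,"dx":0,"dy":0.0015,"dz":0.057,"hand":0.1},{"wx":0,"wy":0,"wz":0,"dx":0,"dy":0.0015,"dz":0.057,"hand":0.1},{"wx":0,"wy":0,"wz":0,"dx":0,"dy":0.0015,"dz":0.057,"hand":0.1},{"wx":0,"wy":0,"wz":0,"dx":0,"dy":0.0015,"dz":0.057,"hand":0.1}]';  python3 -m pendant '[{"wx":0,"wy":0,"wz":0,"dx":0,"dy":0,"dz":0,"hand":-1},{"wx":0,"wy":0,"wz":0,"dx":0,"dy":0,"dz":0,"hand":-1},{"wx":0,"wy":0,"wz":0,"dx":0,"dy":0,"dz":0,"hand":-1},{"wx":0,"wy":0,"wz":0,"dx":0,"dy":0,"dz":0,"hand":-1},{"wx":0,"wy":0,"wz":0,"dx":0,"dy":0,"dz":0,"hand":-1},{"wx":0,"wy":0,"wz":0,"dx":0,"dy":0,"dz":0,"hand":-1}]'
```

```text
time: 12.6
tool_pos: [0.4745, -0.3465, 0.1124]
tool_rot: [0.002, -0.035, 0.999, -0.002]
contact_force: [0.3, -0.2, 0.2]
gripper_width: 0.551
time: 13.1
tool_pos: [0.4742, -0.3462, 0.1115]
tool_rot: [0.001, -0.035, 0.999, -0.001]
contact_force: [0.6, 1.5, 6.7]
gripper_width: 0.171
```

```bash
python3 -m pendant '[{"wx":0,"wy":0,"wz":0,"dx":0,"dy":0,"dz":-0.02,"hand":-1},{"wx":0,"wy":0,"wz":0,"dx":0,"dy":0,"dz":-0.04,"hand":-1},{"wx":0,"wy":0,"wz":0,"dx":0,"dy":0,"dz":-0.07,"hand":-1},{"wx":0,"wy":0,"wz":0,"dx":0,"dy":0,"dz":-0.10,"hand":-1},{"wx":0,"wy":0,"wz":0,"dx":0,"dy":0,"dz":-0.135,"hand":-1},{"wx":0,"wy":0,"wz":0,"dx":0,"dy":0,"dz":-0.16,"hand":-1},{"wx":0,"wy":0,"wz":0,"dx":0,"dy":0,"dz":-0.17,"hand":-1},{"wx":0,"wy":0,"wz":0,"dx":0,"dy":0,"dz":-0.17,"hand":-1}]'; python3 - <<'E'
from lib import *
go(.521,.284,.28,90)
E
```

```text
time: 13.77
tool_pos: [0.4738, -0.3461, 0.2822]
tool_rot: [0.002, -0.035, 0.999, -0.002]
contact_force: [0.2, -1.0, -3.1]
gripper_width: 0.176
d [-0.0909  0.6253  0.    ] w [-0.22  0.21  3.98] rows>= 17 other wz -176.0 j6 -2.4
```

```bash
python3 -m pendant '[{"wx":0,"wy":0,"wz":0.4,"dx":-0.003,"dy":0.02,"dz":0,"hand":-1},{"wx":0,"wy":0,"wz":0.8,"dx":-0.007,"dy":0.05,"dz":0,"hand":-1},{"wx":0,"wy":0,"wz":1,"dx":-0.013,"dy":0.09,"dz":0,"hand":-1},{"wx":0,"wy":0,"wz":1.2,"dx":-0.019,"dy":0.13,"dz":0,"hand":-1},{"wx":0,"wy":0,"wz":1.5,"dx":-0.025,"dy":0.17,"dz":0,"hand":-1},{"wx":0,"wy":0,"wz":1.7,"dx":-0.03,"dy":0.21,"dz":0,"hand":-1},{"wx":0,"wy":0,"wz":2,"dx":-0.036,"dy":0.25,"dz":0,"hand":-1},{"wx":0,"wy":0,"wz":2.2,"dx":-0.042,"dy":0.29,"dz":0,"hand":-1},{"wx":0,"wy":0,"wz":2.5,"dx":-0.048,"dy":0.33,"dz":0,"hand":-1},{"wx":0,"wy":0,"wz":2.7,"dx":-0.054,"dy":0.37,"dz":0,"hand":-1},{"wx":0,"wy":0,"wz":3,"dx":-0.06,"dy":0.41,"dz":0,"hand":-1},{"wx":0,"wy":0,"wz":3.2,"dx":-0.065,"dy":0.45,"dz":0,"hand":-1},{"wx":0,"wy":0,"wz":3.5,"dx":-0.071,"dy":0.49,"dz":0,"hand":-1},{"wx":0,"wy":0,"wz":3.7,"dx":-0.077,"dy":0.53,"dz":0,"hand":-1},{"wx":0,"wy":0,"wz":4,"dx":-0.083,"dy":0.57,"dz":0,"hand":-1},{"wx":0,"wy":0,"wz":4,"dx":-0.087,"dy":0.60,"dz":0,"hand":-1},{"wx":0,"wy":0,"wz":4,"dx":-0.091,"dy":0.625,"dz":0,"hand":-1},{"wx":0,"wy":0,"wz":4,"dx":-0.091,"dy":0.625,"dz":0,"hand":-1},{"wx":0,"wy":0,"wz":4,"dx":-0.091,"dy":0.625,"dz":0,"hand":-1},{"wx":0,"wy":0,"wz":4,"dx":-0.091,"dy":0.625,"dz":0,"hand":-1}]'; python3 - <<'E'
from lib import *
go(.521,.284,.14,90)
E
```

```text
time: 15.43
tool_pos: [0.5194, 0.2839, 0.2763]
tool_rot: [-0.002, 0.0, 1.0, -0.001]
contact_force: [-0.2, 0.2, -2.7]
gripper_width: 0.175
d [-0.0022  0.0004  0.1363] w [-0.12 -0.23 -0.01] rows>= 5 other wz 180.0 j6 -1.2
```

```bash
python3 -m pendant '[{"wx":0,"wy":0,"wz":0,"dx":-0.001,"dy":0,"dz":0.025,"hand":-1},{"wx":0,"wy":0,"wz":0,"dx":-0.001,"dy":0,"dz":0.06,"hand":-1},{"wx":0,"wy":0,"wz":0,"dx":-0.001,"dy":0,"dz":0.095,"hand":-1},{"wx":0,"wy":0,"wz":0,"dx":-0.001,"dy":0,"dz":0.125,"hand":-1},{"wx":0,"wy":0,"wz":0,"dx":-0.001,"dy":0,"dz":0.145,"hand":-1},{"wx":0,"wy":0,"wz":0,"dx":-0.001,"dy":0,"dz":0.155,"hand":-1},{"wx":0,"wy":0,"wz":0,"dx":-0.001,"dy":0,"dz":0.16,"hand":-1},{"wx":0,"wy":0,"wz":0,"dx":-0.001,"dy":0,"dz":0.16,"hand":-1},{"wx":0,"wy":0,"wz":0,"dx":-0.001,"dy":0,"dz":0.16,"hand":-1}]'
```

```text
time: 16.18
tool_pos: [0.5223, 0.2845, 0.1206]
tool_rot: [0.001, 0.0, 1.0, 0.0]
contact_force: [0.6, -0.0, -1.3]
gripper_width: 0.18
```

```bash
python3 -m pendant '[{"wx":0,"wy":0,"wz":0,"dx":0,"dy":0,"dz":0.006,"hand":-1},{"wx":0,"wy":0,"wz":0,"dx":0,"dy":0,"dz":0.009,"hand":-1},{"wx":0,"wy":0,"wz":0,"dx":0,"dy":0,"dz":0.0105,"hand":-1},{"wx":0,"wy":0,"wz":0,"dx":0,"dy":0,"dz":0.0105,"hand":-1},{"wx":0,"wy":0,"wz":0,"dx":0,"dy":0,"dz":0.0105,"hand":-1}]'; python3 -m pendant '[{"wx":0,"wy":0,"wz":0,"dx":0,"dy":0,"dz":0.001,"hand":-1},{"wx":0,"wy":0,"wz":0,"dx":0,"dy":0,"dz":0.001,"hand":-1}]'; python3 -m pendant '[{"wx":0,"wy":0,"wz":0,"dx":0,"dy":0,"dz":0.001,"hand":-1},{"wx":0,"wy":0,"wz":0,"dx":0,"dy":0,"dz":0.001,"hand":-1}]'
```

```text
time: 16.6
tool_pos: [0.5214, 0.2847, 0.1088]
tool_rot: [0.0, 0.0, 1.0, 0.0]
contact_force: [0.6, -1.3, -3.3]
gripper_width: 0.176
time: 16.77
tool_pos: [0.5216, 0.2848, 0.1085]
tool_rot: [0.0, 0.0, 1.0, 0.0]
contact_force: [-1.2, 0.7, 1.4]
gripper_width: 0.175
time: 16.93
tool_pos: [0.5219, 0.2849, 0.1085]
tool_rot: [0.001, 0.0, 1.0, 0.0]
contact_force: [-3.3, -0.2, 6.0]
gripper_width: 0.178
```

```bash
python3 -m pendant '[{"wx":0,"wy":0,"wz":0,"dx":0,"dy":0,"dz":-0.001,"hand":0.1},{"wx":0,"wy":0,"wz":0,"dx":0,"dy":0,"dz":-0.001,"hand":0.1},{"wx":0,"wy":0,"wz":0,"dx":0,"dy":0,"dz":-0.001,"hand":0.1},{"wx":0,"wy":0,"wz":0,"dx":0,"dy":0,"dz":-0.001,"hand":0.1}]'; python3 -m pendant '[{"wx":0,"wy":0,"wz":0,"dx":0,"dy":0,"dz":-0.02,"hand":0.1},{"wx":0,"wy":0,"wz":0,"dx":0,"dy":0,"dz":-0.05,"hand":0.1},{"wx":0,"wy":0,"wz":0,"dx":0,"dy":0,"dz":-0.09,"hand":0.1},{"wx":0,"wy":0,"wz":0,"dx":0,"dy":0,"dz":-0.13,"hand":0.1},{"wx":0,"wy":0,"wz":0,"dx":0,"dy":0,"dz":-0.16,"hand":0.1},{"wx":0,"wy":0,"wz":0,"dx":0,"dy":0,"dz":-0.16,"hand":0.1}]'; python3 - <<'E'
from lib import *
go(.53,-.01,.25,90)
p,P,c=grab("top"); save(p,"t1.png",(100,140,500,340),2)
p,P,c=grab("scene"); save(p,"s2.png",(100,60,580,400),1.6)
E
```

```text
time: 17.27
tool_pos: [0.5214, 0.2846, 0.1075]
tool_rot: [0.0, 0.0, 1.0, 0.0]
contact_force: [0.1, 0.2, -0.3]
gripper_width: 0.554
time: 17.77
tool_pos: [0.5246, 0.2859, 0.2771]
tool_rot: [0.007, 0.0, 1.0, 0.003]
contact_force: [0.2, -0.4, 0.6]
gripper_width: 0.554
d [-0.0051 -0.2961  0.0256] w [ 0.31  0.78 -0.01] rows>= 9 other wz 180.0 j6 -1.2
```

View pics/s2.png

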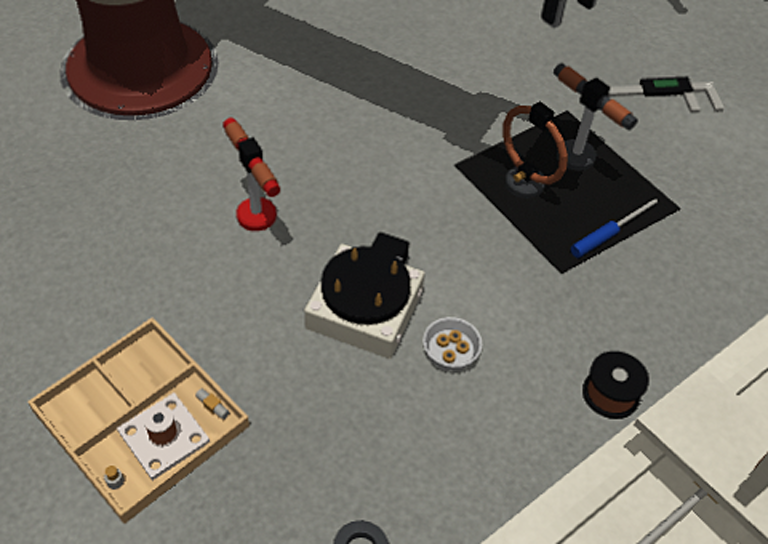

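Both antennas stand on the mat: loop at (528,145), rod at (595,110). The plate is at (163,435), not shifted. Next, a wrist look at the turntable.

```bash
python3 -m pendant '[{"wx":0,"wy":0,"wz":0,"dx":-0.02,"dy":-0.296,"dz":0.01,"hand":0.6},{"wx":0,"wy":0,"wz":0,"dx":-0.02,"dy":-0.296,"dz":0.01,"hand":0.6},{"wx":0,"wy":0,"wz":0,"dx":-0.02,"dy":-0.296,"dz":0.01,"hand":0.6},{"wx":0,"wy":0,"wz":0,"dx":-0.02,"dy":-0.296,"dz":0.01,"hand":0.6},{"wx":0,"wy":0,"wz":0,"dx":-0.02,"dy":-0.296,"dz":0.01,"hand":0.6},{"wx":0,"wy":0,"wz":0,"dx":-0.02,"dy":-0.296,"dz":0.01,"hand":0.6},{"wx":0,"wy":0,"wz":0,"dx":-0.02,"dy":-0.296,"dz":0.01,"hand":0.6},{"wx":0,"wy":0,"wz":0,"dx":-0.02,"dy":-0.296,"dz":0.01,"hand":0.6},{"wx":0,"wy":0,"wz":0,"dx":-0.02,"dy":-0.296,"dz":0.01,"hand":0.6},{"wx":0,"wy":0,"wz":0,"dx":-0.02,"dy":-0.296,"dz":0.01,"hand":0.6},{"wx":0,"wy":0,"wz":0,"dx":-0.02,"dy":-0.296,"dz":0.01,"hand":0.6},{"wx":0,"wy":0,"wz":0,"dx":-0.02,"dy":-0.296,"dz":0.01,"hand":0.6}]'; cat > tt.py <<'E'
from lib import *
def studs(n):
    p,P,c=grab(n); x,y,z=P[...,0],P[...,1],P[...,2]
    m=((x>.48)&(x<.62)&(y>-.08)&(y<.06)&(z>.062)&(z<.085)).astype(np.uint8)
    k,lab,st,cen=cv2.connectedComponentsWithStats(m)
    C=[]
    for i in range(1,k):
        if st[i,4]>8:
            q=P[lab==i]; zt=q[:,2].max(); t=q[q[:,2]>zt-.009]; C.append(t.mean(0)); print(n,st[i,4],q.mean(0).round(4),"top",t.mean(0).round(4),zt.round(4), proj(c,t.mean(0)).round(0))
    C=np.array(C)
    if len(C)==4:
        o=C.mean(0); a=np.degrees(np.arctan2(*(C-o)[:,1::-1].T)); print("centre",o.round(4),"r",np.linalg.norm((C-o)[:,:2],axis=1).round(4),"yaw",((a-45+45)%90-45).round(2))
    d=(abs(z-.058)<.004)&(x>.48)&(x<.62)&(y>-.08)&(y<.06)&(p.max(-1)<60); print("disc",cv2.minAreaRect(P[d][:,:2].astype(np.float32)),np.median(z[d]))
    return p,P,c
if __name__=="__main__":
    p,P,c=studs("wrist"); save(p,"w2.png",(120,40,520,340),2)
E
python3 tt.py
```

```text
time: 18.87
tool_pos: [0.541, -0.0098, 0.257]
tool_rot: [-0.0, -0.001, 1.0, 0.0]
contact_force: [-0.1, -0.1, 0.2]
gripper_width: 0.806
wrist 63 [ 0.5165 -0.001   0.0716] top [ 0.5168 -0.001   0.0726] 0.0773 [[329. 182.]]
wrist 65 [ 0.5405 -0.0439  0.0712] top [ 0.5408 -0.0441  0.0729] 0.0772 [[276. 212.]]
wrist 67 [0.5596 0.0229 0.0708] top [0.5599 0.0231 0.0728] 0.0776 [[358. 234.]]
wrist 65 [ 0.5838 -0.0199  0.0705] top [ 0.5841 -0.02    0.0724] 0.0773 [[306. 261.]]
centre [ 0.5504 -0.0105  0.0727] r [0.0349 0.035  0.0349 0.035 ] yaw [29.22 29.06 29.19 29.29]
disc ((0.5503396391868591, -0.009807195514440536), (0.10078643262386322, 0.1015506386756897), 87.1519775390625) 0.05845663124362621
```

View pics/w2.png

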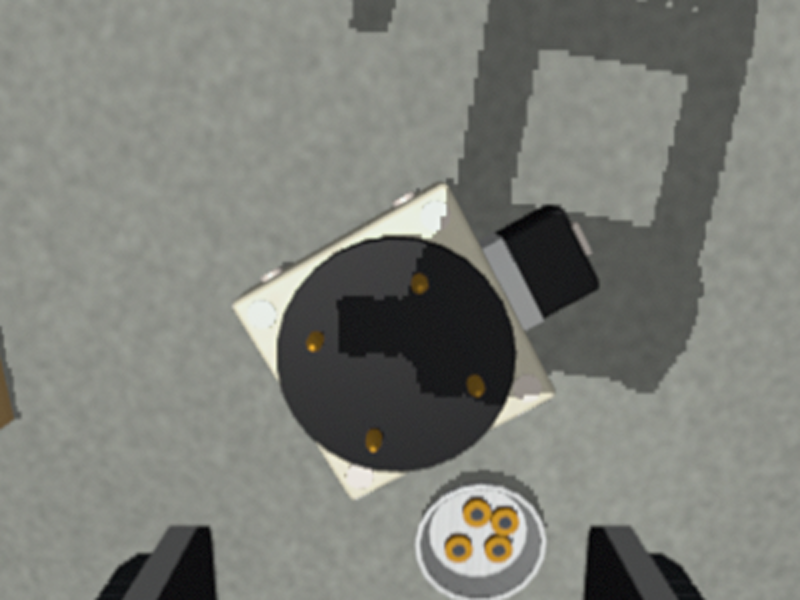

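Wrist crop: four brass studs at (419,283), (314,341), (475,385) and (374,440), stud square centre about (0.5508,-0.0103), yaw 29.2°. Now the plate.

```bash
python3 -m pendant '[{"wx":0,"wy":0,"wz":0,"dx":-0.02,"dy":-0.285,"dz":0.03,"hand":0.6},{"wx":0,"wy":0,"wz":0,"dx":-0.02,"dy":-0.285,"dz":0.03,"hand":0.6},{"wx":0,"wy":0,"wz":0,"dx":-0.02,"dy":-0.285,"dz":0.03,"hand":0.6},{"wx":0,"wy":0,"wz":0,"dx":-0.02,"dy":-0.285,"dz":0.03,"hand":0.6},{"wx":0,"wy":0,"wz":0,"dx":-0.02,"dy":-0.285,"dz":0.03,"hand":0.6},{"wx":0,"wy":0,"wz":0,"dx":-0.02,"dy":-0.285,"dz":0.03,"hand":0.6},{"wx":0,"wy":0,"wz":0,"dx":-0.02,"dy":-0.285,"dz":0.03,"hand":0.6},{"wx":0,"wy":0,"wz":0,"dx":-0.02,"dy":-0.285,"dz":0.03,"hand":0.6},{"wx":0,"wy":0,"wz":0,"dx":-0.02,"dy":-0.285,"dz":0.03,"hand":0.6},{"wx":0,"wy":0,"wz":0,"dx":-0.02,"dy":-0.285,"dz":0.03,"hand":0.6},{"wx":0,"wy":0,"wz":0,"dx":-0.02,"dy":-0.285,"dz":0.03,"hand":0.6},{"wx":0,"wy":0,"wz":0,"dx":-0.02,"dy":-0.285,"dz":0.03,"hand":0.6}]'; cat > pl.py <<'E'
from lib import *
p,P,c=grab("wrist"); x,y,z=P[...,0],P[...,1],P[...,2]
box=(x>.47)&(x<.63)&(y>-.36)&(y<-.23)
hsv=cv2.cvtColor(p,cv2.COLOR_RGB2HSV)
w=(box&(abs(z-.014)<.004)&(hsv[...,1]<60)&(hsv[...,2]>90)).astype(np.uint8)
w=cv2.morphologyEx(w,cv2.MORPH_OPEN,np.ones((3,3)))
k,lab,st,cen=cv2.connectedComponentsWithStats(w); i=1+st[1:,4].argmax()
print("plate",st[i,4],cv2.minAreaRect(P[lab==i][:,:2].astype(np.float32)),np.median(z[lab==i]))
# holes
mw=(lab==i).astype(np.uint8); cs,h=cv2.findContours(mw,cv2.RETR_CCOMP,cv2.CHAIN_APPROX_NONE)
pl=P[lab==i]; A=np.c_[np.array(np.nonzero(lab==i)).T,np.ones(len(pl))]
for j,ct in enumerate(cs):
    if h[0][j][3]>=0 and cv2.contourArea(ct)>15:
        m=cv2.moments(ct); u,v=m["m10"]/m["m00"],m["m01"]/m["m00"]
        ring=ct[:,0]; q=P[ring[:,1],ring[:,0]]; q=q[abs(q[:,2]-.014)<.003]; print("hole",round(u),round(v),cv2.contourArea(ct),q.mean(0).round(4),(np.ptp(q,axis=0)).round(3))
t=box&(z>.04)&(z<.058); print("coil top",cv2.minEnclosingCircle(P[t][:,:2].astype(np.float32)),t.sum(),np.median(z[t]))
save(p,"w3.png",(120,40,520,340),2)
go(.5538,-.295,.031,90)
E
python3 pl.py
```

```text
time: 19.92
tool_pos: [0.5616, -0.2948, 0.228]
tool_rot: [0.0, -0.001, 1.0, -0.0]
contact_force: [0.7, 0.4, -0.1]
gripper_width: 0.797
plate 4732 ((0.5542084574699402, -0.29040104150772095), (0.07204488664865494, 0.07208056002855301), 0.28953060507774353) 0.014428967877237853
hole 351 223 146.0 [ 0.5784 -0.2654  0.0134] [0.014 0.013 0.004]
hole 296 223 145.5 [ 0.5776 -0.3153  0.0137] [0.013 0.013 0.005]
hole 324 201 1376.5 [ 0.5594 -0.2903  0.0147] [0.04  0.036 0.004]
hole 352 167 164.0 [ 0.5288 -0.2657  0.0136] [0.014 0.013 0.005]
hole 295 167 166.0 [ 0.529  -0.3149  0.0134] [0.014 0.013 0.004]
coil top ((0.5543109774589539, -0.29037439823150635), 0.015688102692365646) 1172 0.048799776679490176
d [7.900e-03 1.000e-04 1.971e-01] w [-0.02  0.04  0.11] rows>= 6 other wz -179.9 j6 -2.17
```

View pics/w3.png

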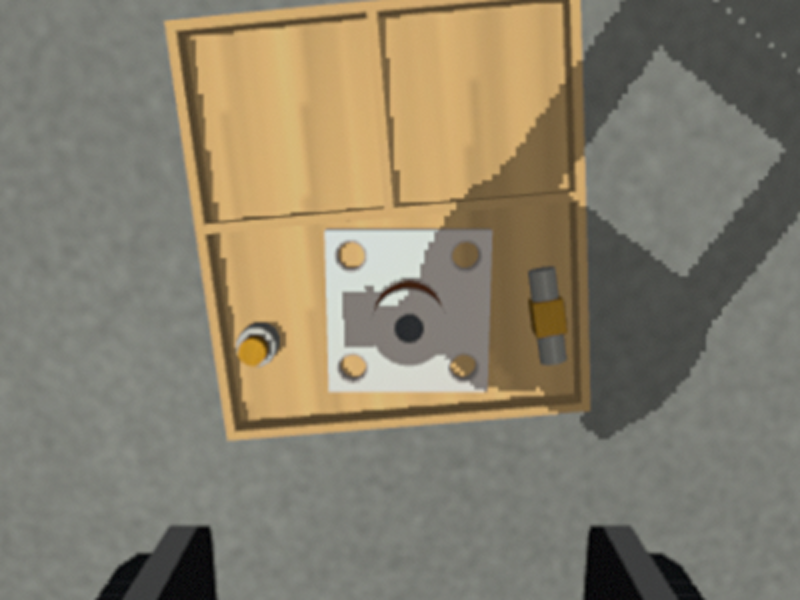

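Wrist crop: plate centre at (409,310) → (0.5542,-0.2904), yaw 0.3°. Adapter at (547,315), terminator at (258,345). Grasp with the jaw along y, at about 50 mm opening.

```bash
python3 -m pendant '[{"wx":0,"wy":0,"wz":-0.2,"dx":0.0075,"dy":0.0045,"dz":0.03,"hand":0.2},{"wx":0,"wy":0,"wz":-0.2,"dx":0.0075,"dy":0.0045,"dz":0.06,"hand":0.2},{"wx":0,"wy":0,"wz":-0.2,"dx":0.0075,"dy":0.0045,"dz":0.1,"hand":0.2},{"wx":0,"wy":0,"wz":-0.2,"dx":0.0075,"dy":0.0045,"dz":0.13,"hand":0.2},{"wx":0,"wy":0,"wz":-0.2,"dx":0.0075,"dy":0.0045,"dz":0.14,"hand":0.2},{"wx":0,"wy":0,"wz":-0.2,"dx":0.0075,"dy":0.0045,"dz":0.14,"hand":0.2},{"wx":0,"wy":0,"wz":-0.2,"dx":0.0075,"dy":0.0045,"dz":0.14,"hand":0.2},{"wx":0,"wy":0,"wz":-0.2,"dx":0.0075,"dy":0.0045,"dz":0.14,"hand":0.2},{"wx":0,"wy":0,"wz":-0.2,"dx":0.0075,"dy":0.0045,"dz":0.14,"hand":0.2}]'; python3 - <<'E'
from lib import *
go(.5542,-.2904,.019,90.3)
E
```

```text
time: 20.72
tool_pos: [0.5555, -0.293, 0.091]
tool_rot: [0.002, -0.002, 1.0, -0.002]
contact_force: [-0.1, -0.1, 0.9]
gripper_width: 0.599
d [0.0016 0.0029 0.072 ] w [-0.18  0.26 -0.1 ] rows>= 3 other wz 179.9 j6 -2.18
```

```bash
python3 -m pendant '[{"wx":0,"wy":0,"wz":0,"dx":0.001,"dy":0.002,"dz":0.02,"hand":0.2},{"wx":0,"wy":0,"wz":0,"dx":0.001,"dy":0.002,"dz":0.04,"hand":0.2},{"wx":0,"wy":0,"wz":0,"dx":0.001,"dy":0.002,"dz":0.055,"hand":0.2},{"wx":0,"wy":0,"wz":0,"dx":0.001,"dy":0.002,"dz":0.062,"hand":0.2},{"wx":0,"wy":0,"wz":0,"dx":0.001,"dy":0.002,"dz":0.064,"hand":0.2},{"wx":0,"wy":0,"wz":0,"dx":0.001,"dy":0.002,"dz":0.064,"hand":0.2},{"wx":0,"wy":0,"wz":0,"dx":0.001,"dy":0.002,"dz":0.064,"hand":0.2}]'; python3 - <<'E'
from lib import *
go(.5542,-.2904,.019,90.3)
E
```

```text
time: 21.3
tool_pos: [0.5534, -0.2905, 0.0248]
tool_rot: [0.001, -0.002, 1.0, -0.001]
contact_force: [0.6, -0.5, 0.5]
gripper_width: 0.599
d [-0.0008  0.0001  0.0058] w [-0.06  0.09 -0.12] rows>= 2 other wz 179.9 j6 -2.18
```

```bash
python3 -m pendant '[{"wx":0,"wy":0,"wz":-0.1,"dx":-0.0005,"dy":0,"dz":0.005,"hand":0.2},{"wx":0,"wy":0,"wz":-0.1,"dx":-0.0005,"dy":0,"dz":0.005,"hand":0.2},{"wx":0,"wy":0,"wz":-0.1,"dx":-0.0005,"dy":0,"dz":0.005,"hand":-1},{"wx":0,"wy":0,"wz":-0.1,"dx":-0.0005,"dy":0,"dz":0.005,"hand":-1},{"wx":0,"wy":0,"wz":-0.1,"dx":-0.0005,"dy":0,"dz":0.005,"hand":-1},{"wx":0,"wy":0,"wz":-0.1,"dx":-0.0005,"dy":0,"dz":0.005,"hand":-1},{"wx":0,"wy":0,"wz":-0.1,"dx":-0.0005,"dy":0,"dz":0.005,"hand":-1},{"wx":0,"wy":0,"wz":-0.1,"dx":-0.0005,"dy":0,"dz":0.005,"hand":-1}]'; python3 -c "
from lib import *
print(pose().round(4))"; python3 -m pendant '[{"wx":0,"wy":0,"wz":0,"dx":0,"dy":0,"dz":-0.015,"hand":-1},{"wx":0,"wy":0,"wz":0,"dx":0,"dy":0,"dz":-0.035,"hand":-1},{"wx":0,"wy":0,"wz":0,"dx":0,"dy":0,"dz":-0.065,"hand":-1},{"wx":0,"wy":0,"wz":0,"dx":0,"dy":0,"dz":-0.10,"hand":-1},{"wx":0,"wy":0,"wz":0,"dx":0,"dy":0,"dz":-0.13,"hand":-1},{"wx":0,"wy":0,"wz":0,"dx":0,"dy":0,"dz":-0.15,"hand":-1},{"wx":0,"wy":0,"wz":0,"dx":0,"dy":0,"dz":-0.15,"hand":-1},{"wx":0,"wy":0,"wz":0,"dx":0,"dy":0,"dz":-0.15,"hand":-1}]'; python3 - <<'E'
from lib import *
go(.5508,-.0103,.17,90.3+28.9)
E
```

```text
time: 21.97
tool_pos: [0.5535, -0.2902, 0.0191]
tool_rot: [0.0, -0.003, 1.0, -0.0]
contact_force: [-0.4, 0.8, 2.9]
gripper_width: 0.332
[[-1.000e+00 -5.000e-03  8.000e-04  5.535e-01]
 [-5.000e-03  1.000e+00 -6.000e-04 -2.902e-01]
 [-8.000e-04 -6.000e-04 -1.000e+00  1.910e-02]
 [ 0.000e+00  0.000e+00  0.000e+00  1.000e+00]]
time: 22.63
tool_pos: [0.5537, -0.2903, 0.1704]
tool_rot: [0.001, -0.002, 1.0, -0.001]
contact_force: [-0.5, 0.5, -2.3]
gripper_width: 0.333
d [ 1.5e-03  2.8e-01 -1.0e-04] w [ -0.13   0.11 -28.91] rows>= 8 other wz 151.1 j6 -2.18
```

```bash
python3 -m pendant '[{"wx":0,"wy":0,"wz":-2,"dx":0.0,"dy":0.02,"dz":0,"hand":-1},{"wx":0,"wy":0,"wz":-5,"dx":0.001,"dy":0.05,"dz":0,"hand":-1},{"wx":0,"wy":0,"wz":-9,"dx":0.001,"dy":0.085,"dz":0,"hand":-1},{"wx":0,"wy":0,"wz":-13,"dx":0.002,"dy":0.12,"dz":0,"hand":-1},{"wx":0,"wy":0,"wz":-17,"dx":0.002,"dy":0.155,"dz":0,"hand":-1},{"wx":0,"wy":0,"wz":-21,"dx":0.002,"dy":0.19,"dz":0,"hand":-1},{"wx":0,"wy":0,"wz":-24,"dx":0.002,"dy":0.225,"dz":0,"hand":-1},{"wx":0,"wy":0,"wz":-27,"dx":0.002,"dy":0.255,"dz":0,"hand":-1},{"wx":0,"wy":0,"wz":-28.9,"dx":0.002,"dy":0.272,"dz":0,"hand":-1},{"wx":0,"wy":0,"wz":-28.9,"dx":0.002,"dy":0.28,"dz":0,"hand":-1},{"wx":0,"wy":0,"wz":-28.9,"dx":0.002,"dy":0.28,"dz":0,"hand":-1},{"wx":0,"wy":0,"wz":-28.9,"dx":0.002,"dy":0.28,"dz":0,"hand":-1},{"wx":0,"wy":0,"wz":-28.9,"dx":0.002,"dy":0.28,"dz":0,"hand":-1}]'; python3 - <<'E'
from lib import *
go(.5502,-.0106,.11,119.2)
p,P,c=grab("wrist"); save(p,"w4.png")
E
```

```text
time: 23.72
tool_pos: [0.5494, -0.011, 0.1678]
tool_rot: [-0.001, -0.251, 0.968, 0.0]
contact_force: [0.7, -0.5, -0.8]
gripper_width: 0.329
d [-0.001  -0.0001  0.0578] w [ 0.02 -0.08 -0.11] rows>= 3 other wz 179.9 j6 -2.23
```

View pics/w4.png

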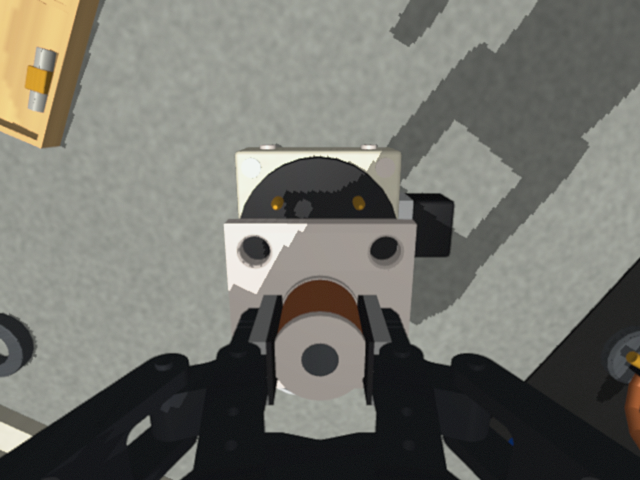

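Wrist view: plate held with its two front holes at (256,250) and (386,250). The two front studs are at (277,203) and (358,203). I'll compare holes and studs in the same picture.

```bash
cat > fit.py <<'E'
from lib import *
p,P,c=grab("wrist"); T=pose(); x,y,z=P[...,0],P[...,1],P[...,2]
hz=T[2,3]-.0131+.008
pm=(abs(z-hz)<.005)&(np.hypot(x-T[0,3],y-T[1,3])<.06)&(p.min(-1)>70)
pm=cv2.morphologyEx(pm.astype(np.uint8),cv2.MORPH_OPEN,np.ones((3,3)))
cs,h=cv2.findContours(pm,cv2.RETR_CCOMP,cv2.CHAIN_APPROX_NONE); H=[]
print("plate top z err",np.median(z[pm>0])-hz)
f=240/np.tan(np.radians(c["fov_y"]/2)); K=np.array([[f,0,c["cx"]],[0,f,c["cy"]],[0,0,1]])
def ray(u,v,zz):
    q=cv2.undistortPoints(np.array([[[u,v]]],float),K,np.array([c["k1"],0,0,0]))[0,0]
    d=c["T"][:3,:3]@[q[0],q[1],1]; o=c["T"][:3,3]; return o+d*(zz-o[2])/d[2]
for j,ct in enumerate(cs):
    if h[0][j][3]>=0 and cv2.contourArea(ct)>150:
        (u,v),(a,b),_=cv2.fitEllipse(ct); X=ray(u,v,hz); H.append(X); print("hole",round(u,1),round(v,1),cv2.contourArea(ct),X.round(4),"toolxy",(T[:3,:3].T@(X-T[:3,3]))[:2].round(4))
m=((x>.48)&(x<.62)&(y>-.08)&(y<.06)&(z>.062)&(z<.085)&(pm==0)).astype(np.uint8)
k,lab,st,cen=cv2.connectedComponentsWithStats(m)
for i in range(1,k):
    if st[i,4]>8: t=P[lab==i]; tp=t[t[:,2]>t[:,2].max()-.006].mean(0); print("stud",st[i,4],tp.round(4),"toolxy",(T[:3,:3].T@(tp-T[:3,3]))[:2].round(4))
E
python3 fit.py
```

```text
plate top z err 0.0001312430480194804
hole 384.1 249.3 636.5 [ 0.5157 -0.0012  0.1632] toolxy [0.0248 0.0252]
hole 255.1 248.9 640.0 [ 0.5395 -0.0441  0.1632] toolxy [ 0.0249 -0.0239]
stud 120 [ 0.541  -0.0447  0.0739] toolxy [ 0.0239 -0.025 ]
stud 126 [ 0.517  -0.0015  0.0743] toolxy [0.0239 0.0243]
```

```bash
python3 -m pendant '[{"wx":0,"wy":0,"wz":0,"dx":-0.0015,"dy":-0.0007,"dz":0.02,"hand":-1},{"wx":0,"wy":0,"wz":0,"dx":-0.0015,"dy":-0.0007,"dz":0.045,"hand":-1},{"wx":0,"wy":0,"wz":0,"dx":-0.0015,"dy":-0.0007,"dz":0.06,"hand":-1},{"wx":0,"wy":0,"wz":0,"dx":-0.0015,"dy":-0.0007,"dz":0.06,"hand":-1},{"wx":0,"wy":0,"wz":0,"dx":-0.0015,"dy":-0.0007,"dz":0.06,"hand":-1},{"wx":0,"wy":0,"wz":0,"dx":-0.0015,"dy":-0.0007,"dz":0.06,"hand":-1},{"wx":0,"wy":0,"wz":0,"dx":-0.0015,"dy":-0.0007,"dz":0.06,"hand":-1}]'; python3 fit.py;  python3 - <<'E'
from lib import *
go(.5502,-.0106,.0711,119.2)
E
```

```text
time: 24.4
tool_pos: [0.5527, -0.0103, 0.1105]
tool_rot: [0.001, -0.252, 0.968, -0.001]
contact_force: [0.5, 0.3, 0.1]
gripper_width: 0.334
plate top z err 0.0003191786551660081
hole 384.0 249.1 625.5 [ 5.188e-01 -4.000e-04  1.054e-01] toolxy [0.0247 0.0251]
hole 255.4 248.8 629.5 [ 0.5427 -0.0433  0.1054] toolxy [ 0.0248 -0.024 ]
stud 81 [ 0.515  -0.0025  0.0694] toolxy [0.0292 0.0252]
stud 85 [ 0.5392 -0.0455  0.0694] toolxy [ 0.0291 -0.0242]
d [0.0024 0.001  0.0394] w [-0.11  0.14 -0.04] rows>= 2 other wz 180.0 j6 -2.23
```

```bash
python3 -m pendant '[{"wx":0,"wy":0,"wz":0,"dx":0.0015,"dy":0.0003,"dz":0.01,"hand":-1},{"wx":0,"wy":0,"wz":0,"dx":0.0015,"dy":0.0003,"dz":0.012,"hand":-1},{"wx":0,"wy":0,"wz":0,"dx":0.0015,"dy":0.0003,"dz":0.012,"hand":-1},{"wx":0,"wy":0,"wz":0,"dx":0.0015,"dy":0.0003,"dz":0.012,"hand":-1},{"wx":0,"wy":0,"wz":0,"dx":0.0015,"dy":0.0003,"dz":0.012,"hand":-1},{"wx":0,"wy":0,"wz":0,"dx":0.0015,"dy":0.0003,"dz":0.012,"hand":-1}]'; python3 fit.py;  python3 - <<'E'
from lib import *
go(.5502,-.0106,.0711,119.2)
E
```

```text
time: 24.95
tool_pos: [0.5501, -0.0103, 0.0968]
tool_rot: [0.0, -0.252, 0.968, -0.0]
contact_force: [-0.8, 1.0, -0.2]
gripper_width: 0.331
plate top z err 0.00029599709510103045
hole 384.1 249.2 633.5 [ 5.163e-01 -3.000e-04  9.170e-02] toolxy [0.0247 0.0252]
hole 255.4 248.9 635.0 [ 0.5401 -0.0432  0.0917] toolxy [ 0.0248 -0.0238]
stud 14 [ 0.5181 -0.024   0.0842] toolxy [0.0347 0.0036]
stud 12 [ 0.5155 -0.0195  0.0842] toolxy [0.0347 0.0088]
stud 10 [ 0.511  -0.0113  0.0839] toolxy [0.0346 0.0182]
stud 9 [ 0.5091 -0.0079  0.0843] toolxy [0.0347 0.0221]
stud 12 [ 0.5059 -0.0023  0.0842] toolxy [0.0347 0.0285]
stud 52 [ 0.5415 -0.0444  0.0755] toolxy [ 0.0241 -0.0256]
stud 15 [ 5.172e-01 -2.000e-04  7.600e-02] toolxy [0.0238 0.0249]
stud 20 [0.5204 0.005  0.0842] toolxy [0.0185 0.0279]
d [ 0.0001 -0.0003  0.0257] w [-0.01  0.02 -0.01] rows>= 2 other wz 180.0 j6 -2.23
```

Studs now show through the holes, about 1 mm off. Lower in steps.

```bash
python3 -m pendant '[{"wx":0,"wy":0,"wz":0,"dx":-0.0007,"dy":-0.0006,"dz":0.003,"hand":-1},{"wx":0,"wy":0,"wz":0,"dx":-0.0007,"dy":-0.0006,"dz":0.006,"hand":-1},{"wx":0,"wy":0,"wz":0,"dx":-0.0007,"dy":-0.0006,"dz":0.009,"hand":-1},{"wx":0,"wy":0,"wz":0,"dx":-0.0007,"dy":-0.0006,"dz":0.012,"hand":-1},{"wx":0,"wy":0,"wz":0,"dx":-0.0007,"dy":-0.0006,"dz":0.012,"hand":-1},{"wx":0,"wy":0,"wz":0,"dx":-0.0007,"dy":-0.0006,"dz":0.012,"hand":-1}]'; python3 -m pendant '[{"wx":0,"wy":0,"wz":0,"dx":0,"dy":0,"dz":0.003,"hand":-1},{"wx":0,"wy":0,"wz":0,"dx":0,"dy":0,"dz":0.005,"hand":-1},{"wx":0,"wy":0,"wz":0,"dx":0,"dy":0,"dz":0.005,"hand":-1}]'
```

```text
time: 25.5
tool_pos: [0.5505, -0.0104, 0.0841]
tool_rot: [-0.0, -0.252, 0.968, 0.0]
contact_force: [-0.1, -0.5, -1.0]
gripper_width: 0.332
time: 25.75
tool_pos: [0.5505, -0.0104, 0.079]
tool_rot: [-0.0, -0.252, 0.968, 0.0]
contact_force: [1.0, 0.4, -0.9]
gripper_width: 0.331
```

No resistance; the plate is down to about 8 mm above the disc.

```bash
python3 -m pendant '[{"wx":0,"wy":0,"wz":0,"dx":0,"dy":0,"dz":0.003,"hand":-1},{"wx":0,"wy":0,"wz":0,"dx":0,"dy":0,"dz":0.006,"hand":-1},{"wx":0,"wy":0,"wz":0,"dx":0,"dy":0,"dz":0.006,"hand":-1}]'; python3 -m pendant '[{"wx":0,"wy":0,"wz":0,"dx":0,"dy":0,"dz":0.0015,"hand":-1},{"wx":0,"wy":0,"wz":0,"dx":0,"dy":0,"dz":0.0015,"hand":-1}]';  python3 -m pendant '[{"wx":0,"wy":0,"wz":0,"dx":0,"dy":0,"dz":0.001,"hand":-1},{"wx":0,"wy":0,"wz":0,"dx":0,"dy":0,"dz":0.001,"hand":-1}]'
```

```text
time: 26.0
tool_pos: [0.5503, -0.0104, 0.0727]
tool_rot: [-0.001, -0.252, 0.968, 0.0]
contact_force: [-0.5, 0.2, -0.7]
gripper_width: 0.329
time: 26.17
tool_pos: [0.5507, -0.0104, 0.0717]
tool_rot: [-0.0, -0.252, 0.968, 0.0]
contact_force: [-0.4, -1.0, -0.7]
gripper_width: 0.332
time: 26.33
tool_pos: [0.551, -0.0105, 0.0712]
tool_rot: [0.0, -0.252, 0.968, -0.0]
contact_force: [-0.1, 0.2, -0.1]
gripper_width: 0.337
```

```bash
python3 -m pendant '[{"wx":0,"wy":0,"wz":0,"dx":0,"dy":0,"dz":0.0008,"hand":-1},{"wx":0,"wy":0,"wz":0,"dx":0,"dy":0,"dz":0.0008,"hand":-1}]'; python3 -m pendant '[{"wx":0,"wy":0,"wz":0,"dx":0,"dy":0,"dz":0,"hand":0.1},{"wx":0,"wy":0,"wz":0,"dx":0,"dy":0,"dz":0,"hand":0.1},{"wx":0,"wy":0,"wz":0,"dx":0,"dy":0,"dz":0,"hand":0.1},{"wx":0,"wy":0,"wz":0,"dx":0,"dy":0,"dz":0,"hand":0.1}]'; python3 -m pendant '[{"wx":0,"wy":0,"wz":0,"dx":0,"dy":0,"dz":-0.02,"hand":0.1},{"wx":0,"wy":0,"wz":0,"dx":0,"dy":0,"dz":-0.05,"hand":0.1},{"wx":0,"wy":0,"wz":0,"dx":0,"dy":0,"dz":-0.09,"hand":0.1},{"wx":0,"wy":0,"wz":0,"dx":0,"dy":0,"dz":-0.13,"hand":0.1},{"wx":0,"wy":0,"wz":0,"dx":0,"dy":0,"dz":-0.17,"hand":0.1},{"wx":0,"wy":0,"wz":0,"dx":0,"dy":0,"dz":-0.20,"hand":0.1},{"wx":0,"wy":0,"wz":0,"dx":0,"dy":0,"dz":-0.20,"hand":0.1}]'; python3 - <<'E'
from lib import *
p,P,c=grab("wrist"); x,y,z=P[...,0],P[...,1],P[...,2]
w=(x>.48)&(x<.62)&(y>-.08)&(y<.06)&(abs(z-.066)<.006)&(p.min(-1)>70)
q=P[w]; print(w.sum(),np.median(q[:,2]),q[:,2].std(),cv2.minAreaRect(q[:,:2].astype(np.float32)))
A=np.c_[q[:,:2]-q[:,:2].mean(0),np.ones(len(q))]; print("tilt",np.linalg.lstsq(A,q[:,2],rcond=None)[0].round(4))
save(p,"w5.png",(120,40,520,340),2)
go(.5216,.2848,.26,90)
E
```

```text
time: 26.5
tool_pos: [0.551, -0.0105, 0.0711]
tool_rot: [-0.0, -0.252, 0.968, -0.0]
contact_force: [-3.1, 0.4, 4.3]
gripper_width: 0.33
time: 26.83
tool_pos: [0.5508, -0.0105, 0.0701]
tool_rot: [0.0, -0.252, 0.968, 0.0]
contact_force: [0.2, -0.9, -0.5]
gripper_width: 0.549
time: 27.42
tool_pos: [0.5543, -0.011, 0.2796]
tool_rot: [0.007, -0.252, 0.968, -0.003]
contact_force: [0.9, 0.5, 2.1]
gripper_width: 0.546
4793 0.06643593157871386 0.0010129354943329474 ((0.560973048210144, -0.011738188564777374), (0.08580472320318222, 0.08509054034948349), 28.980430603027344)
tilt [-0.0016 -0.0003  0.0664]
d [-0.1165  0.2735  0.015 ] w [-0.22  0.51 29.19] rows>= 9 other wz -150.8 j6 -2.23
```

View pics/w5.png

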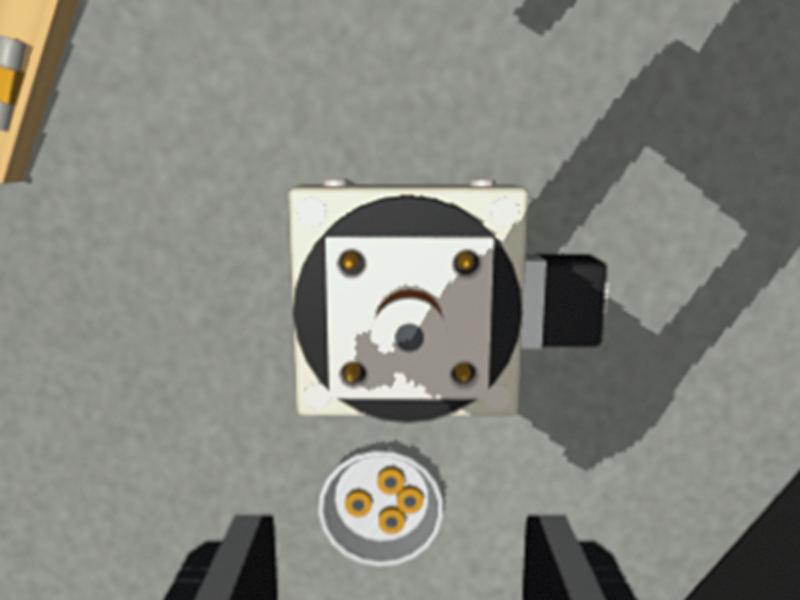

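The plate lies flat (top 66.4 mm, tilt under 0.002) with all four studs showing in its holes, at (350,262), (467,262), (352,373) and (464,373). Next, fetch the loop.

```bash
python3 -m pendant '[{"wx":0,"wy":0,"wz":29.2,"dx":-0.1165,"dy":0.2735,"dz":0.01,"hand":0.1},{"wx":0,"wy":0,"wz":29.2,"dx":-0.1165,"dy":0.2735,"dz":0.01,"hand":0.1},{"wx":0,"wy":0,"wz":29.2,"dx":-0.1165,"dy":0.2735,"dz":0.01,"hand":0.1},{"wx":0,"wy":0,"wz":29.2,"dx":-0.1165,"dy":0.2735,"dz":0.01,"hand":0.1},{"wx":0,"wy":0,"wz":29.2,"dx":-0.1165,"dy":0.2735,"dz":0.01,"hand":0.1},{"wx":0,"wy":0,"wz":29.2,"dx":-0.1165,"dy":0.2735,"dz":0.01,"hand":0.1},{"wx":0,"wy":0,"wz":29.2,"dx":-0.1165,"dy":0.2735,"dz":0.01,"hand":0.1},{"wx":0,"wy":0,"wz":29.2,"dx":-0.1165,"dy":0.2735,"dz":0.01,"hand":0.1},{"wx":0,"wy":0,"wz":29.2,"dx":-0.1165,"dy":0.2735,"dz":0.01,"hand":0.1},{"wx":0,"wy":0,"wz":29.2,"dx":-0.1165,"dy":0.2735,"dz":0.01,"hand":0.1},{"wx":0,"wy":0,"wz":29.2,"dx":-0.1165,"dy":0.2735,"dz":0.01,"hand":0.1},{"wx":0,"wy":0,"wz":29.2,"dx":-0.1165,"dy":0.2735,"dz":0.01,"hand":0.1}]'; python3 - <<'E'
from lib import *
p,P,c=grab("wrist"); x,y,z=P[...,0],P[...,1],P[...,2]
for n,(y0,y1) in {"rod":(.34,.41),"loop":(.25,.32)}.items():
    m=(x>.42)&(x<.64)&(y>y0)&(y<y1)&(z>.1)&(z<.15)
    if m.sum()>20: print(n,m.sum(),cv2.minAreaRect(P[m][:,:2].astype(np.float32)))
go(.5214,.2847,.1085,90)
E
```

```text
time: 28.47
tool_pos: [0.5193, 0.2839, 0.2596]
tool_rot: [-0.0, 0.001, 1.0, -0.0]
contact_force: [-0.4, 0.0, -0.2]
gripper_width: 0.55
rod 5231 ((0.5284553170204163, 0.3767645061016083), (0.022133367136120796, 0.13024908304214478), 89.28424072265625)
loop 2053 ((0.5221483111381531, 0.2861155867576599), (0.01592274196445942, 0.09736263751983643), 89.25621795654297)
d [-0.0021  0.0009  0.1514] w [-0.02 -0.03 -0.12] rows>= 5 other wz 179.9 j6 -1.19
```

```bash
python3 -m pendant '[{"wx":0,"wy":0,"wz":0,"dx":-0.0022,"dy":0.001,"dz":0.03,"hand":0.1},{"wx":0,"wy":0,"wz":0,"dx":-0.0022,"dy":0.001,"dz":0.07,"hand":0.1},{"wx":0,"wy":0,"wz":0,"dx":-0.0022,"dy":0.001,"dz":0.1,"hand":0.1},{"wx":0,"wy":0,"wz":0,"dx":-0.0022,"dy":0.001,"dz":0.1,"hand":0.1},{"wx":0,"wy":0,"wz":0,"dx":-0.0022,"dy":0.001,"dz":0.1,"hand":0.1},{"wx":0,"wy":0,"wz":0,"dx":-0.0022,"dy":0.001,"dz":0.1,"hand":0.1}]'; python3 - <<'E'
from lib import *
go(.5216,.285,.1085,90)
E
```

```text
time: 29.02
tool_pos: [0.5227, 0.2859, 0.1626]
tool_rot: [0.001, 0.001, 1.0, 0.001]
contact_force: [0.7, -0.1, 0.6]
gripper_width: 0.552
d [ 0.0013 -0.001   0.0541] w [ 0.06  0.16 -0.07] rows>= 3 other wz 179.9 j6 -1.19
```

```bash
python3 -m pendant '[{"wx":0,"wy":0,"wz":0,"dx":0.0005,"dy":-0.0005,"dz":0.03,"hand":0.1},{"wx":0,"wy":0,"wz":0,"dx":0.0005,"dy":-0.0005,"dz":0.052,"hand":0.1},{"wx":0,"wy":0,"wz":0,"dx":0.0005,"dy":-0.0005,"dz":0.052,"hand":0.1},{"wx":0,"wy":0,"wz":0,"dx":0.0005,"dy":-0.0005,"dz":0.052,"hand":0.1},{"wx":0,"wy":0,"wz":0,"dx":0.0005,"dy":-0.0005,"dz":0.052,"hand":0.1}]';  python3 -m pendant '[{"wx":0,"wy":0,"wz":0,"dx":0,"dy":0,"dz":0,"hand":-1},{"wx":0,"wy":0,"wz":0,"dx":0,"dy":0,"dz":0,"hand":-1},{"wx":0,"wy":0,"wz":0,"dx":0,"dy":0,"dz":0,"hand":-1},{"wx":0,"wy":0,"wz":0,"dx":0,"dy":0,"dz":0,"hand":-1},{"wx":0,"wy":0,"wz":0,"dx":0,"dy":0,"dz":0,"hand":-1},{"wx":0,"wy":0,"wz":0,"dx":0,"dy":0,"dz":0,"hand":-1}]'; python3 -m pendant '[{"wx":0,"wy":0,"wz":0,"dx":0,"dy":0,"dz":-0.02,"hand":-1},{"wx":0,"wy":0,"wz":0,"dx":0,"dy":0,"dz":-0.04,"hand":-1},{"wx":0,"wy":0,"wz":0,"dx":0,"dy":0,"dz":-0.07,"hand":-1},{"wx":0,"wy":0,"wz":0,"dx":0,"dy":0,"dz":-0.10,"hand":-1},{"wx":0,"wy":0,"wz":0,"dx":0,"dy":0,"dz":-0.135,"hand":-1},{"wx":0,"wy":0,"wz":0,"dx":0,"dy":0,"dz":-0.16,"hand":-1},{"wx":0,"wy":0,"wz":0,"dx":0,"dy":0,"dz":-0.17,"hand":-1},{"wx":0,"wy":0,"wz":0,"dx":0,"dy":0,"dz":-0.17,"hand":-1}]'; python3 - <<'E'
from lib import *
go(.4742,-.3462,.28,94.1)
E
```

```text
time: 29.43
tool_pos: [0.5228, 0.2863, 0.1116]
tool_rot: [0.002, 0.0, 1.0, 0.001]
contact_force: [-0.2, -0.2, 0.7]
gripper_width: 0.554
time: 29.93
tool_pos: [0.5223, 0.2859, 0.1104]
tool_rot: [0.002, 0.0, 1.0, 0.0]
contact_force: [-0.4, -1.1, 5.8]
gripper_width: 0.179
time: 30.6
tool_pos: [0.522, 0.2861, 0.2813]
tool_rot: [0.002, 0.0, 1.0, 0.001]
contact_force: [0.4, -0.3, -2.4]
gripper_width: 0.176
d [ 4.770e-02 -6.323e-01 -3.000e-04] w [ 0.11  0.28 -4.11] rows>= 17 other wz 175.9 j6 -1.19
```

```bash
python3 -m pendant '[{"wx":0,"wy":0,"wz":-0.4,"dx":0.0015,"dy":-0.02,"dz":0,"hand":-1},{"wx":0,"wy":0,"wz":-0.8,"dx":0.004,"dy":-0.05,"dz":0,"hand":-1},{"wx":0,"wy":0,"wz":-1,"dx":0.007,"dy":-0.09,"dz":0,"hand":-1},{"wx":0,"wy":0,"wz":-1.2,"dx":0.01,"dy":-0.13,"dz":0,"hand":-1},{"wx":0,"wy":0,"wz":-1.5,"dx":0.013,"dy":-0.17,"dz":0,"hand":-1},{"wx":0,"wy":0,"wz":-1.7,"dx":0.016,"dy":-0.21,"dz":0,"hand":-1},{"wx":0,"wy":0,"wz":-2,"dx":0.019,"dy":-0.25,"dz":0,"hand":-1},{"wx":0,"wy":0,"wz":-2.2,"dx":0.022,"dy":-0.29,"dz":0,"hand":-1},{"wx":0,"wy":0,"wz":-2.5,"dx":0.025,"dy":-0.33,"dz":0,"hand":-1},{"wx":0,"wy":0,"wz":-2.7,"dx":0.028,"dy":-0.37,"dz":0,"hand":-1},{"wx":0,"wy":0,"wz":-3,"dx":0.031,"dy":-0.41,"dz":0,"hand":-1},{"wx":0,"wy":0,"wz":-3.2,"dx":0.034,"dy":-0.45,"dz":0,"hand":-1},{"wx":0,"wy":0,"wz":-3.5,"dx":0.037,"dy":-0.49,"dz":0,"hand":-1},{"wx":0,"wy":0,"wz":-3.7,"dx":0.04,"dy":-0.53,"dz":0,"hand":-1},{"wx":0,"wy":0,"wz":-4,"dx":0.043,"dy":-0.57,"dz":0,"hand":-1},{"wx":0,"wy":0,"wz":-4.1,"dx":0.046,"dy":-0.605,"dz":0,"hand":-1},{"wx":0,"wy":0,"wz":-4.1,"dx":0.0475,"dy":-0.632,"dz":0,"hand":-1},{"wx":0,"wy":0,"wz":-4.1,"dx":0.0475,"dy":-0.632,"dz":0,"hand":-1},{"wx":0,"wy":0,"wz":-4.1,"dx":0.0475,"dy":-0.632,"dz":0,"hand":-1},{"wx":0,"wy":0,"wz":-4.1,"dx":0.0475,"dy":-0.632,"dz":0,"hand":-1}]'; python3 - <<'E'
from lib import *
go(.4742,-.3462,.1134,94.1)
E
```

```text
time: 32.27
tool_pos: [0.4725, -0.3453, 0.2754]
tool_rot: [-0.001, -0.036, 0.999, 0.002]
contact_force: [1.4, 0.4, -3.2]
gripper_width: 0.171
d [-0.002  -0.0017  0.162 ] w [ 0.22 -0.16 -0.02] rows>= 5 other wz 180.0 j6 -2.4
```

```bash
python3 -m pendant '[{"wx":0,"wy":0,"wz":0,"dx":0,"dy":0,"dz":0.025,"hand":-1},{"wx":0,"wy":0,"wz":0,"dx":0,"dy":0,"dz":0.06,"hand":-1},{"wx":0,"wy":0,"wz":0,"dx":0,"dy":0,"dz":0.095,"hand":-1},{"wx":0,"wy":0,"wz":0,"dx":0,"dy":0,"dz":0.125,"hand":-1},{"wx":0,"wy":0,"wz":0,"dx":0,"dy":0,"dz":0.145,"hand":-1},{"wx":0,"wy":0,"wz":0,"dx":0,"dy":0,"dz":0.152,"hand":-1},{"wx":0,"wy":0,"wz":0,"dx":0,"dy":0,"dz":0.154,"hand":-1},{"wx":0,"wy":0,"wz":0,"dx":0,"dy":0,"dz":0.154,"hand":-1},{"wx":0,"wy":0,"wz":0,"dx":0,"dy":0,"dz":0.154,"hand":-1}]'; python3 - <<'E'
from lib import *
go(.4742,-.3462,.1134,94.1)
E
```

```text
time: 33.02
tool_pos: [0.4744, -0.3468, 0.1264]
tool_rot: [0.001, -0.036, 0.999, -0.001]
contact_force: [0.1, -0.9, -3.0]
gripper_width: 0.17
d [0.0002 0.0006 0.013 ] w [-0.14  0.13  0.03] rows>= 2 other wz -180.0 j6 -2.4
```

```bash
python3 -m pendant '[{"wx":0,"wy":0,"wz":0,"dx":0,"dy":0.0005,"dz":0.006,"hand":-1},{"wx":0,"wy":0,"wz":0,"dx":0,"dy":0.0005,"dz":0.009,"hand":-1},{"wx":0,"wy":0,"wz":0,"dx":0,"dy":0.0005,"dz":0.011,"hand":-1},{"wx":0,"wy":0,"wz":0,"dx":0,"dy":0.0005,"dz":0.011,"hand":-1},{"wx":0,"wy":0,"wz":0,"dx":0,"dy":0.0005,"dz":0.011,"hand":-1}]'; python3 -m pendant '[{"wx":0,"wy":0,"wz":0,"dx":0,"dy":0,"dz":0.001,"hand":-1},{"wx":0,"wy":0,"wz":0,"dx":0,"dy":0,"dz":0.001,"hand":-1}]'; python3 -m pendant '[{"wx":0,"wy":0,"wz":0,"dx":0,"dy":0,"dz":0.001,"hand":-1},{"wx":0,"wy":0,"wz":0,"dx":0,"dy":0,"dz":0.001,"hand":-1}]'
```

```text
time: 33.43
tool_pos: [0.4733, -0.3461, 0.1135]
tool_rot: [0.0, -0.036, 0.999, -0.0]
contact_force: [-0.5, 0.2, -0.8]
gripper_width: 0.174
time: 33.6
tool_pos: [0.4734, -0.3463, 0.1135]
tool_rot: [0.0, -0.036, 0.999, -0.0]
contact_force: [-1.5, -0.0, 4.9]
gripper_width: 0.176
time: 33.77
tool_pos: [0.4736, -0.3464, 0.1134]
tool_rot: [0.0, -0.036, 0.999, -0.0]
contact_force: [-4.2, 1.9, 8.9]
gripper_width: 0.177
```

```bash
python3 -m pendant '[{"wx":0,"wy":0,"wz":0,"dx":0,"dy":0,"dz":-0.001,"hand":0.1},{"wx":0,"wy":0,"wz":0,"dx":0,"dy":0,"dz":-0.001,"hand":0.1},{"wx":0,"wy":0,"wz":0,"dx":0,"dy":0,"dz":-0.001,"hand":0.1},{"wx":0,"wy":0,"wz":0,"dx":0,"dy":0,"dz":-0.001,"hand":0.1}]'; python3 -m pendant '[{"wx":0,"wy":0,"wz":0,"dx":0,"dy":0,"dz":-0.02,"hand":0.1},{"wx":0,"wy":0,"wz":0,"dx":0,"dy":0,"dz":-0.05,"hand":0.1},{"wx":0,"wy":0,"wz":0,"dx":0,"dy":0,"dz":-0.09,"hand":0.1},{"wx":0,"wy":0,"wz":0,"dx":0,"dy":0,"dz":-0.13,"hand":0.1},{"wx":0,"wy":0,"wz":0,"dx":0,"dy":0,"dz":-0.15,"hand":0.1},{"wx":0,"wy":0,"wz":0,"dx":0,"dy":0,"dz":-0.15,"hand":0.1},{"wx":0,"wy":0,"wz":0,"dx":0,"dy":0,"dz":-0.15,"hand":0.1}]'; python3 - <<'E'
from lib import *
go(.5294,.3758,.25,88.2)
E
```

```text
time: 34.1
tool_pos: [0.4732, -0.3458, 0.112]
tool_rot: [-0.0, -0.036, 0.999, 0.0]
contact_force: [0.1, -0.1, -0.2]
gripper_width: 0.548
time: 34.68
tool_pos: [0.4738, -0.3464, 0.2641]
tool_rot: [0.001, -0.036, 0.999, -0.001]
contact_force: [-0.3, -0.8, -0.9]
gripper_width: 0.549
d [-0.1069  0.7165  0.0125] w [-0.14  0.15  5.89] rows>= 19 other wz -174.1 j6 -2.4
```

```bash
python3 -m pendant '[{"wx":0,"wy":0,"wz":6,"dx":-0.053,"dy":0.358,"dz":0.005,"hand":0.1},{"wx":0,"wy":0,"wz":6,"dx":-0.053,"dy":0.358,"dz":0.005,"hand":0.1},{"wx":0,"wy":0,"wz":6,"dx":-0.053,"dy":0.358,"dz":0.005,"hand":0.1},{"wx":0,"wy":0,"wz":6,"dx":-0.053,"dy":0.358,"dz":0.005,"hand":0.1},{"wx":0,"wy":0,"wz":6,"dx":-0.053,"dy":0.358,"dz":0.005,"hand":0.1},{"wx":0,"wy":0,"wz":6,"dx":-0.107,"dy":0.7165,"dz":0.005,"hand":0.1},{"wx":0,"wy":0,"wz":6,"dx":-0.107,"dy":0.7165,"dz":0.005,"hand":0.1},{"wx":0,"wy":0,"wz":6,"dx":-0.107,"dy":0.7165,"dz":0.005,"hand":0.1},{"wx":0,"wy":0,"wz":6,"dx":-0.107,"dy":0.7165,"dz":0.005,"hand":0.1},{"wx":0,"wy":0,"wz":6,"dx":-0.107,"dy":0.7165,"dz":0.005,"hand":0.1},{"wx":0,"wy":0,"wz":6,"dx":-0.107,"dy":0.7165,"dz":0.005,"hand":0.1},{"wx":0,"wy":0,"wz":6,"dx":-0.107,"dy":0.7165,"dz":0.005,"hand":0.1},{"wx":0,"wy":0,"wz":6,"dx":-0.107,"dy":0.7165,"dz":0.005,"hand":0.1},{"wx":0,"wy":0,"wz":6,"dx":-0.107,"dy":0.7165,"dz":0.005,"hand":0.1},{"wx":0,"wy":0,"wz":6,"dx":-0.107,"dy":0.7165,"dz":0.005,"hand":0.1},{"wx":0,"wy":0,"wz":6,"dx":-0.107,"dy":0.7165,"dz":0.005,"hand":0.1},{"wx":0,"wy":0,"wz":6,"dx":-0.107,"dy":0.7165,"dz":0.005,"hand":0.1},{"wx":0,"wy":0,"wz":6,"dx":-0.107,"dy":0.7165,"dz":0.005,"hand":0.1},{"wx":0,"wy":0,"wz":6,"dx":-0.107,"dy":0.7165,"dz":0.005,"hand":0.1},{"wx":0,"wy":0,"wz":6,"dx":-0.107,"dy":0.7165,"dz":0.005,"hand":0.1}]'; python3 -m pendant '[{"wx":0,"wy":0,"wz":0,"dx":0,"dy":0,"dz":0,"hand":0.1},{"wx":0,"wy":0,"wz":0,"dx":0,"dy":0,"dz":0,"hand":0.1}]'; python3 - <<'E'
from lib import *
go(.5294,.3758,.099,88.2)
E
```

```text
time: 36.35
tool_pos: [0.5277, 0.3766, 0.254]
tool_rot: [-0.002, 0.016, 1.0, -0.001]
contact_force: [0.6, -0.7, 0.2]
gripper_width: 0.552
time: 36.52
tool_pos: [0.5287, 0.375, 0.2562]
tool_rot: [-0.001, 0.017, 1.0, -0.001]
contact_force: [0.6, -0.6, 0.2]
gripper_width: 0.548
d [-0.0009  0.001   0.1572] w [-0.07 -0.08 -0.2 ] rows>= 5 other wz 179.8 j6 -1.03
```

```bash
python3 -m pendant '[{"wx":0,"wy":0,"wz":0,"dx":-0.0005,"dy":0.0005,"dz":0.03,"hand":0.1},{"wx":0,"wy":0,"wz":0,"dx":-0.0005,"dy":0.0005,"dz":0.07,"hand":0.1},{"wx":0,"wy":0,"wz":0,"dx":-0.0005,"dy":0.0005,"dz":0.1,"hand":0.1},{"wx":0,"wy":0,"wz":0,"dx":-0.0005,"dy":0.0005,"dz":0.1,"hand":0.1},{"wx":0,"wy":0,"wz":0,"dx":-0.0005,"dy":0.0005,"dz":0.1,"hand":0.1},{"wx":0,"wy":0,"wz":0,"dx":-0.0005,"dy":0.0005,"dz":0.1,"hand":0.1}]'; python3 - <<'E'
from lib import *
go(.5294,.3758,.099,88.2)
E
```

```text
time: 37.02
tool_pos: [0.5306, 0.3767, 0.1596]
tool_rot: [0.001, 0.017, 1.0, 0.001]
contact_force: [0.1, 0.4, 1.4]
gripper_width: 0.547
d [ 0.0013 -0.001   0.0606] w [ 0.09  0.15 -0.18] rows>= 3 other wz 179.8 j6 -1.03
```

```bash
python3 -m pendant '[{"wx":0,"wy":0,"wz":0,"dx":0.0005,"dy":-0.0007,"dz":0.03,"hand":0.1},{"wx":0,"wy":0,"wz":0,"dx":0.0005,"dy":-0.0007,"dz":0.058,"hand":0.1},{"wx":0,"wy":0,"wz":0,"dx":0.0005,"dy":-0.0007,"dz":0.058,"hand":0.1},{"wx":0,"wy":0,"wz":0,"dx":0.0005,"dy":-0.0007,"dz":0.058,"hand":0.1},{"wx":0,"wy":0,"wz":0,"dx":0.0005,"dy":-0.0007,"dz":0.058,"hand":0.1}]';  python3 -m pendant '[{"wx":0,"wy":0,"wz":0,"dx":0,"dy":0,"dz":0,"hand":-1},{"wx":0,"wy":0,"wz":0,"dx":0,"dy":0,"dz":0,"hand":-1},{"wx":0,"wy":0,"wz":0,"dx":0,"dy":0,"dz":0,"hand":-1},{"wx":0,"wy":0,"wz":0,"dx":0,"dy":0,"dz":0,"hand":-1},{"wx":0,"wy":0,"wz":0,"dx":0,"dy":0,"dz":0,"hand":-1},{"wx":0,"wy":0,"wz":0,"dx":0,"dy":0,"dz":0,"hand":-1}]'; python3 -m pendant '[{"wx":0,"wy":0,"wz":0,"dx":0,"dy":0,"dz":-0.02,"hand":-1},{"wx":0,"wy":0,"wz":0,"dx":0,"dy":0,"dz":-0.04,"hand":-1},{"wx":0,"wy":0,"wz":0,"dx":0,"dy":0,"dz":-0.07,"hand":-1},{"wx":0,"wy":0,"wz":0,"dx":0,"dy":0,"dz":-0.10,"hand":-1},{"wx":0,"wy":0,"wz":0,"dx":0,"dy":0,"dz":-0.135,"hand":-1},{"wx":0,"wy":0,"wz":0,"dx":0,"dy":0,"dz":-0.16,"hand":-1},{"wx":0,"wy":0,"wz":0,"dx":0,"dy":0,"dz":-0.17,"hand":-1},{"wx":0,"wy":0,"wz":0,"dx":0,"dy":0,"dz":-0.17,"hand":-1}]'; python3 - <<'E'
from lib import *
go(.4690,-.2626,.27,88.2)
E
```

```text
time: 37.43
tool_pos: [0.5306, 0.3771, 0.1028]
tool_rot: [0.002, 0.017, 1.0, 0.001]
contact_force: [0.1, 0.6, 0.9]
gripper_width: 0.546
time: 37.93
tool_pos: [0.5306, 0.3768, 0.1023]
tool_rot: [0.002, 0.017, 1.0, 0.001]
contact_force: [0.6, -1.9, 6.2]
gripper_width: 0.247
time: 38.6
tool_pos: [0.53, 0.377, 0.273]
tool_rot: [0.003, 0.017, 1.0, 0.002]
contact_force: [-0.1, -0.3, -2.5]
gripper_width: 0.247
d [ 0.0397 -0.6412  0.0007] w [ 0.19  0.3  -0.11] rows>= 17 other wz 179.9 j6 -1.03
```

```bash
python3 -m pendant '[{"wx":0,"wy":0,"wz":0,"dx":0.0015,"dy":-0.02,"dz":0,"hand":-1},{"wx":0,"wy":0,"wz":0,"dx":0.003,"dy":-0.05,"dz":0,"hand":-1},{"wx":0,"wy":0,"wz":0,"dx":0.005,"dy":-0.09,"dz":0,"hand":-1},{"wx":0,"wy":0,"wz":0,"dx":0.008,"dy":-0.13,"dz":0,"hand":-1},{"wx":0,"wy":0,"wz":0,"dx":0.01,"dy":-0.17,"dz":0,"hand":-1},{"wx":0,"wy":0,"wz":0,"dx":0.013,"dy":-0.21,"dz":0,"hand":-1},{"wx":0,"wy":0,"wz":0,"dx":0.015,"dy":-0.25,"dz":0,"hand":-1},{"wx":0,"wy":0,"wz":0,"dx":0.018,"dy":-0.29,"dz":0,"hand":-1},{"wx":0,"wy":0,"wz":0,"dx":0.02,"dy":-0.33,"dz":0,"hand":-1},{"wx":0,"wy":0,"wz":0,"dx":0.023,"dy":-0.37,"dz":0,"hand":-1},{"wx":0,"wy":0,"wz":0,"dx":0.025,"dy":-0.41,"dz":0,"hand":-1},{"wx":0,"wy":0,"wz":0,"dx":0.028,"dy":-0.45,"dz":0,"hand":-1},{"wx":0,"wy":0,"wz":0,"dx":0.03,"dy":-0.49,"dz":0,"hand":-1},{"wx":0,"wy":0,"wz":0,"dx":0.033,"dy":-0.53,"dz":0,"hand":-1},{"wx":0,"wy":0,"wz":0,"dx":0.035,"dy":-0.57,"dz":0,"hand":-1},{"wx":0,"wy":0,"wz":0,"dx":0.038,"dy":-0.61,"dz":0,"hand":-1},{"wx":0,"wy":0,"wz":0,"dx":0.0395,"dy":-0.641,"dz":0,"hand":-1},{"wx":0,"wy":0,"wz":0,"dx":0.0395,"dy":-0.641,"dz":0,"hand":-1},{"wx":0,"wy":0,"wz":0,"dx":0.0395,"dy":-0.641,"dz":0,"hand":-1},{"wx":0,"wy":0,"wz":0,"dx":0.0395,"dy":-0.641,"dz":0,"hand":-1}]'; python3 - <<'E'
from lib import *
go(.4690,-.2626,.1053,88.2)
E
```

```text
time: 40.27
tool_pos: [0.4672, -0.2622, 0.2666]
tool_rot: [-0.002, 0.017, 1.0, 0.002]
contact_force: [0.2, 0.1, -3.5]
gripper_width: 0.247
d [-0.0024 -0.0008  0.1613] w [ 0.18 -0.19 -0.13] rows>= 5 other wz 179.9 j6 -2.19
```

```bash
python3 -m pendant '[{"wx":0,"wy":0,"wz":0,"dx":0,"dy":0,"dz":0.025,"hand":-1},{"wx":0,"wy":0,"wz":0,"dx":0,"dy":0,"dz":0.06,"hand":-1},{"wx":0,"wy":0,"wz":0,"dx":0,"dy":0,"dz":0.095,"hand":-1},{"wx":0,"wy":0,"wz":0,"dx":0,"dy":0,"dz":0.125,"hand":-1},{"wx":0,"wy":0,"wz":0,"dx":0,"dy":0,"dz":0.145,"hand":-1},{"wx":0,"wy":0,"wz":0,"dx":0,"dy":0,"dz":0.152,"hand":-1},{"wx":0,"wy":0,"wz":0,"dx":0,"dy":0,"dz":0.154,"hand":-1},{"wx":0,"wy":0,"wz":0,"dx":0,"dy":0,"dz":0.154,"hand":-1},{"wx":0,"wy":0,"wz":0,"dx":0,"dy":0,"dz":0.154,"hand":-1}]'; python3 - <<'E'
from lib import *
go(.4690,-.2626,.1053,88.2)
E
```

```text
time: 41.02
tool_pos: [0.4692, -0.2634, 0.1172]
tool_rot: [0.001, 0.016, 1.0, -0.001]
contact_force: [-0.1, 0.4, -3.2]
gripper_width: 0.245
d [0.0002 0.0008 0.0119] w [-0.1   0.15 -0.07] rows>= 2 other wz 179.9 j6 -2.19
```

```bash
python3 -m pendant '[{"wx":0,"wy":0,"wz":0,"dx":0,"dy":0.0005,"dz":0.006,"hand":-1},{"wx":0,"wy":0,"wz":0,"dx":0,"dy":0.0005,"dz":0.009,"hand":-1},{"wx":0,"wy":0,"wz":0,"dx":0,"dy":0.0005,"dz":0.01,"hand":-1},{"wx":0,"wy":0,"wz":0,"dx":0,"dy":0.0005,"dz":0.01,"hand":-1},{"wx":0,"wy":0,"wz":0,"dx":0,"dy":0.0005,"dz":0.01,"hand":-1}]'; python3 -m pendant '[{"wx":0,"wy":0,"wz":0,"dx":0,"dy":0,"dz":0.001,"hand":-1},{"wx":0,"wy":0,"wz":0,"dx":0,"dy":0,"dz":0.001,"hand":-1}]'; python3 -m pendant '[{"wx":0,"wy":0,"wz":0,"dx":0,"dy":0,"dz":0.001,"hand":-1},{"wx":0,"wy":0,"wz":0,"dx":0,"dy":0,"dz":0.001,"hand":-1}]'
```

```text
time: 41.43
tool_pos: [0.468, -0.2627, 0.1054]
tool_rot: [0.0, 0.017, 1.0, -0.0]
contact_force: [-0.1, 0.8, -2.9]
gripper_width: 0.246
time: 41.6
tool_pos: [0.4683, -0.2629, 0.1053]
tool_rot: [0.0, 0.017, 1.0, -0.0]
contact_force: [-1.5, 0.8, 4.0]
gripper_width: 0.242
time: 41.77
tool_pos: [0.4685, -0.263, 0.1054]
tool_rot: [0.0, 0.017, 1.0, -0.0]
contact_force: [-3.1, 1.4, 8.0]
gripper_width: 0.247
```

On the floor. Release, rise, back off, and check.

```bash
python3 -m pendant '[{"wx":0,"wy":0,"wz":0,"dx":0,"dy":0,"dz":-0.001,"hand":0.1},{"wx":0,"wy":0,"wz":0,"dx":0,"dy":0,"dz":-0.001,"hand":0.1},{"wx":0,"wy":0,"wz":0,"dx":0,"dy":0,"dz":-0.001,"hand":0.1},{"wx":0,"wy":0,"wz":0,"dx":0,"dy":0,"dz":-0.001,"hand":0.1}]'; python3 -m pendant '[{"wx":0,"wy":0,"wz":0,"dx":0,"dy":0,"dz":-0.02,"hand":0.1},{"wx":0,"wy":0,"wz":0,"dx":0,"dy":0,"dz":-0.05,"hand":0.1},{"wx":0,"wy":0,"wz":0,"dx":0,"dy":0,"dz":-0.09,"hand":0.1},{"wx":0,"wy":0,"wz":0,"dx":0,"dy":0,"dz":-0.13,"hand":0.1},{"wx":0,"wy":0,"wz":0,"dx":0,"dy":0,"dz":-0.17,"hand":0.1},{"wx":0,"wy":0,"wz":0,"dx":0,"dy":0,"dz":-0.18,"hand":0.1},{"wx":0,"wy":0,"wz":0,"dx":0,"dy":0.12,"dz":-0.18,"hand":0.1},{"wx":0,"wy":0,"wz":0,"dx":0,"dy":0.12,"dz":-0.18,"hand":0.1},{"wx":0,"wy":0,"wz":0,"dx":0,"dy":0.12,"dz":-0.18,"hand":0.1},{"wx":0,"wy":0,"wz":0,"dx":0,"dy":0.12,"dz":-0.18,"hand":0.1},{"wx":0,"wy":0,"wz":0,"dx":0,"dy":0.12,"dz":-0.18,"hand":0.1},{"wx":0,"wy":0,"wz":0,"dx":0,"dy":0.12,"dz":-0.18,"hand":0.1}]'; python3 - <<'E'
from lib import *
for n in("scene","wrist","top"):
    p,P,c=grab(n); x,y,z=P[...,0],P[...,1],P[...,2]
    for k,(y0,y1) in {"rod":(-.30,-.21),"loop":(-.39,-.315)}.items():
        m=(x>.36)&(x<.58)&(y>y0)&(y<y1)&(z>.1)&(z<.15)
        if m.sum()>20: print(n,k,m.sum(),cv2.minAreaRect(P[m][:,:2].astype(np.float32)),z[m].max())
    w=(x>.48)&(x<.62)&(y>-.08)&(y<.06)&(abs(z-.066)<.004)&(p.min(-1)>70); print("plate z",np.median(z[w]) if w.any() else None)
    if n=="scene": save(p,"s9.png",(100,60,580,400),1.6)
print(sensors.state()["contact_force"],sensors.state()["joint_vel"].round(3))
E
```

```text
time: 42.1
tool_pos: [0.468, -0.2626, 0.1041]
tool_rot: [0.0, 0.017, 1.0, -0.0]
contact_force: [0.0, -0.7, 0.2]
gripper_width: 0.548
time: 43.1
tool_pos: [0.472, -0.1428, 0.2839]
tool_rot: [-0.0, 0.017, 1.0, -0.0]
contact_force: [0.8, -1.1, 0.3]
gripper_width: 0.551
scene rod 895 ((0.46445295214653015, -0.26382890343666077), (0.022340182214975357, 0.13282853364944458), 88.71875762939453) 0.13792579771984792
scene loop 457 ((0.4755195379257202, -0.34755080938339233), (0.0967721939086914, 0.017319772392511368), 4.1278815269470215) 0.14275704091219243
plate z 0.06643598029618103
wrist rod 4926 ((0.467195063829422, -0.2623673677444458), (0.022932980209589005, 0.12944428622722626), 89.43671417236328) 0.136761469714829
wrist loop 2639 ((0.4732801020145416, -0.3454045057296753), (0.09990867227315903, 0.01686597801744938), 4.108129024505615) 0.1428989571232196
plate z 0.06646015704259947
top rod 235 ((0.42819374799728394, -0.26274311542510986), (0.05387556552886963, 0.020630335435271263), 0.40645092725753784) 0.1375476651159302
plate z 0.06684507805171247
[ 0.49559943 -1.02749842 -0.93480675] [-0.005  0.002 -0.001  0.002 -0.001 -0.   ]
```

View pics/s9.png

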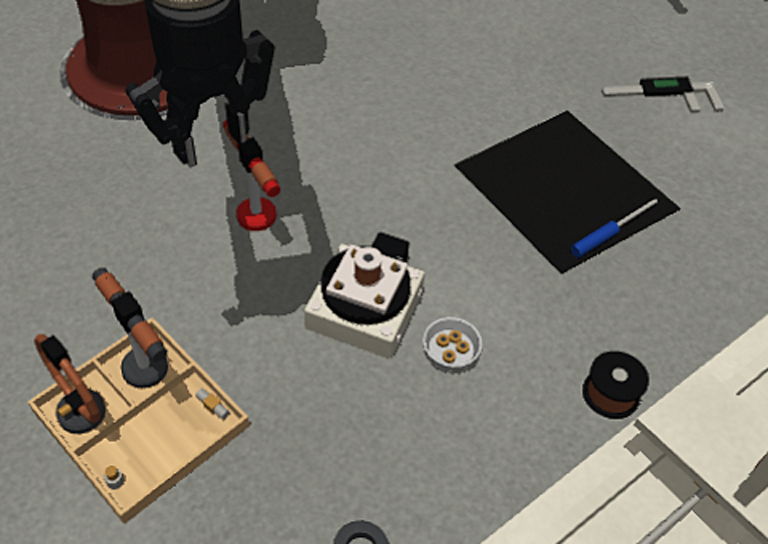

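The plate sits on the turntable at (368,275). The rod antenna stands in its tray compartment at (128,305), the loop at (65,370), and everything else is where it was. Handing in.

```bash
python3 -c "
from plant import job
print(job.job_done())"
```

```text
the job is handed in; nothing more can be done
None
```

I fitted the coil plate to the turntable and handed the job in at about 43 s; no verdict was reported. I moved both antennas upright onto the mat, then turned the plate about 29° and lowered it over the four studs. After that, each antenna went back into its own compartment.

Last checks:
- **Plate:** it lies flat, with its top at 66.4 mm against 66 mm nominal and a tilt under 0.002 rad. In the close-up after release, all four studs showed in its holes.
- **Antennas:** both stand upright and released, and the wrist camera puts each within about 2 mm of its start.
- **Small things:** the adapter, terminator, screwdriver and nut dish look unmoved in the last picture. I judged this by eye and did not measure it.
- **Camera disagreement:** in that last check the scene camera put each antenna about 2–3 mm from the wrist reading. The top camera saw only part of the rod and none of the loop, so its rod position (38 mm off in x) is no use.

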